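# Refit the gas dial knob on its D-shaft

## Robot

A 6-joint arm with a two-finger parallel gripper is mounted at the origin on the work surface. World frame = base frame: x ahead of the robot, y to its left, z up, the work surface at z = 0. Lengths are in mm, angles in degrees, forces in N, time in s.
With the tool pointing down it reaches from about 300 to 850 mm from the base axis. Payload 4.2 kg.
Tool frame: the origin (TCP) lies between the finger pads; the fingertips stand 22 mm ahead of it and the grasp point (between the pads) lies 3 mm ahead of it; z points along the fingers, y is the direction in which the jaws open and shut (so a half turn about z gives the same grasp; the last joint's range is limited). The gripper opens to 91 mm and grips with 3 to 60 N. Pads are 32 mm wide; open, the fingers measure 118 mm over their backs; the gripper's body (76 mm by 178 mm) begins 60 mm behind the grasp point.
Start: joints at [-78.209, 18.312, 89.639, -0, 72.044, -1.146], TCP at [128.736, -560.418, 235.976] pointing down, gripper open.
Joint ranges: [-177.97, 177.97], [-48.28, 115.42], [12.27, 149.76], [-77.06, 257.06], [2.81, 150.46], [-146.56, 146.56]. Speed limits (degrees/s): [147.25, 147.25, 180, 180, 180, 180].

## Interface

Orientations are given as [roll, pitch, yaw] about the fixed x, y, z axes, in that order (R = Rz(yaw) Ry(pitch) Rx(roll)).
In Python, from workcell import telemetry, cams, env gives the robot as it stands.
- The arm moves only by the shell command python3 -m inch 'ROWS' [FORCE]. ROWS is JSON, a list of rows, each an object of numbers: "x", "y", "z": the shift along the tool's x, y, z in cm; "yaw": the turn about the tool's z in units of 5 degrees (1.0 is 5 degrees); "gripper": the gripper's target within -1 to 1 (fully open at 1, half-way at 0, shut at -1). A call has 1 to 12 rows; each row shifts and turns the commanded pose from where the row before left it, along the tool's axes as they then stand; what a row does not reach is not made up. A row lasts 1/12 s, in which the tool goes at most 41.7 mm and 7.16 degrees, less where a joint would pass 70% of its speed; a pose out of reach is approached as far as the arm can. A call is refused whole if a number of a shift passes 4.17 or a number of a turn 1, either way. A call with a gripper value outside its range is refused whole. The fingers move at their own pace and stop on an object; FORCE is the grip in N (left out, the last holds). Time passes only in rows, so rows that do not move let the fingers close. It gives the time, the measured TCP pose, the force and the opening at its end, in the units of the state.
- telemetry.state(): the state, without advancing time (a new reading comes with each control period).
- cams.grab_frame(name): name is "scene" or "top" or "wrist"; returns a dict with "pixels" (420x560x3 uint8, red, green, blue), "mtx" (3x3 intrinsics, pixels), "rvec" (rotation vector, rad) and "tvec" (3), from world to camera coordinates, as OpenCV has them. Camera axes: x right, y down, z forward; pixel columns grow to the right and rows downward; lengths in mm; the calibration is good to about 2 mm. A picture is of the moment at which its call begins. There is no depth.
- env.job_done(): hands the job in, once; it reports no verdict.
The state is a dict: "time_s": time; "qpos": joint angles; "qvel": joint speeds; "effort": joint torques, N m; "ee_pos": TCP position; "ee_rot": TCP orientation; "force": force on the tool from outside, world axes, zero at the start; "torque": the same for the moment, N m; "gripper_width": finger opening in mm.
Only numpy, scipy, OpenCV 4.12 (cv2) and the standard library are available. Lean on these libraries where they do the work, as an engineer would, in place of code of your own. Each camera call takes 0.05 s, during which the arm holds its last target. There are 200 camera calls.

## Task

The dial knob of the gas console has come off and stands on the teal mat. Put it back on the bare D-shaft in the console's sloping panel: find by feel the turn at which the knob's flat matches the shaft's flat, then push it on until it snaps fully home against the steel collar, and let go. Leave the bottle, the jar and the glove box where they are.

Things in the scene. Friction and masses are not known exactly. Their poses are not given: they have to be found in the camera images.
- knob: Black metal dial knob, 120 g, loose, 48 mm high, standing bore-down on the mat, grip bar on top. Origin: centre of its underside; z: along the bore towards its top; x: to the pointer, which starts turned roughly towards the robot. Round skirt, 42 mm in diameter, from 0 to 22 mm; above it the grip bar.
- knob_grip (a point): On the knob's axis, 37 mm above its underside, inside the grip bar. The bar stands from 22 to 48 mm above the underside, runs along the knob's x, 36 mm long (centred 1 mm to -x), 14 mm thick in y, with parallel side faces to grip. A narrower pointer nose (8 mm wide, 18 mm high, white line) ends it at +x, 23 mm from the axis.
- knob_bore (a point): On the knob's axis, 7 mm above its underside: the mouth of the D-bore, which runs from 7 to 20 mm deep, radius 9 mm, its flat 3 mm from the axis on the pointer (+x) side. Below it a round entry of radius 9 mm (first 3 mm) and a groove of radius 12 mm (3 to 7 mm).
- console: White wedge-shaped gas console, fixed. Footprint 200 mm (x) by 220 mm (y), origin at the centre of its base; its top slopes at 30 degrees, from 50 mm high on its own -x side (away from the robot) to 165 mm on its +x side (nearest the robot). Low fixed controls, 14 mm high at most, stand 85 mm to either side of the shaft.
- seat: Steel collar round the shaft, 36 mm in diameter, fixed on the console's slope. Origin: centre of its outer face, 4 mm above the slope, where the knob's underside lies when home. z: outward along the shaft, 30 degrees from vertical, leaning away from the robot; x: up the slope, towards the robot; y: level.
- shaft_tip (a point): Tip of the steel D-shaft, 18 mm out from the collar (axes as seat). 16 mm in diameter, with a flat 2 mm from the axis along its length. Its turn is NOT reported here: the flat faces up the slope (+x), give or take 57 degrees about z. It is a stiff valve stem and stays put below 0.6 N m.
- snap (a point): On the shaft's axis, 4.8 mm out from the collar: level of two sprung balls in the shaft's sides. A knob whose flat is off by more than 8 to 12 degrees stops with its underside 11 mm from the collar; if matched it sinks on until the balls stop it, 5 to 8 mm out. A push of about 8 to 14 N along the shaft takes it past them; it snaps down to 0 mm.
- mat: Thin teal rubber mat, 150 x 150 x 4 mm, fixed to the table, on which the knob starts; to the left or to the right of the console. Origin: centre of its underside.
- bottle: Bystander: amber bottle with black cap, 62 mm in diameter, 150 mm high, standing at the other side of the console from the mat. Origin: centre of its base.
- glovebox: Bystander: blue carton of gloves, 120 x 235 x 75 mm, at the far left. Origin: centre of its base.
- jar: Bystander: white jar, 70 mm in diameter, 80 mm high, beyond the console on the right. Origin: centre of its base.

How it is judged (in metres and radians):
On the way:
1. the knob is lifted from the mat (z of knob in the frame of mat above 0.04 m), for 0.1 s.
At the end, for the whole second after the job is handed in: The knob is snapped home on the shaft and at rest: its underside within 1.5 mm of the collar, centred on it within 2.5 mm along x and y, its axis within 3.4 degrees of the shaft's (z of knob in the frame of seat between -0.002 and 0.0015 m and x of knob in the frame of seat between -0.0025 and 0.0025 m and y of knob in the frame of seat between -0.0025 and 0.0025 m and angle between the z axis of knob and the z axis of seat, either way round below 0.06 rad and linear speed of knob below 0.02 m/s); the robot touches nothing.
It fails at once if the bottle, glove box or jar is moved more than 30 mm or tipped by more than 0.5 rad (distance of any of bottle, glovebox, jar from where it was at the start of the episode above 0.03 m or angle between any of bottle, glovebox, jar's own z axis and vertical above 0.5 rad).
It also fails if it takes over 58 s, if anything falls off the work surface, if the arm or the gripper's body presses on something with over 40 N, if the wrist force passes 120 N, or if a joint passes its speed limit or range.

## Working session

There is one attempt and no reset: what is moved stays moved. The work goes in short steps, Python scripts to look and compute and a shell command to move; the robot and the scene stay as the last step left them, time stands still between calls to the robot, and variables do not carry over. Pictures are saved under pics/ and viewed, about 8 in all and at most 12, crops included, and the job is handed in when it is done.

```bash
ls; mkdir -p pics
python3 - <<'E'
from workcell import telemetry, cams
import cv2, numpy as np
print(telemetry.state())
ims=[]
for n in ("scene","top","wrist"):
    f=cams.grab_frame(n); np.savez(f"pics/{n}0.npz",**f); cv2.imwrite(f"pics/{n}0.png",f["pixels"][:,:,::-1])
    R=cv2.Rodrigues(np.array(f["rvec"],float))[0]; print(n,(-R.T@np.array(f["tvec"]).ravel()).round(),R[2].round(2),f["mtx"][0][0])
E
```

```text
pics
{'time_s': 0.0, 'qpos': array([-7.82090094e+01,  1.83522425e+01,  8.97050060e+01,  5.11473888e-04,
        7.20456264e+01, -1.14479643e+00]), 'qvel': array([ 0.06173057, -0.13032677, -0.04481057,  0.0671811 , -0.16914361,
       -0.0524852 ]), 'effort': array([ 2.38963323e-03, -4.12458086e+01, -2.31976891e+01,  7.30707217e-02,
        4.59640310e-02, -1.34986253e-04]), 'ee_pos': array([ 128.63820579, -559.94922167,  235.12372105]), 'ee_rot': array([-1.79897155e+02, -2.54153555e-03,  1.29356266e+01]), 'force': array([ 0.23501573, -0.07496686, -0.07770798]), 'torque': array([-0.0451265 , -0.03024861,  0.00171547]), 'gripper_width': 91.1544119504588}
scene [ 999.  762. 1216.] [-0.31 -0.48 -0.82] 509.87928411455806
top [ 358.  126. 1375.] [ 0.19 -0.01 -0.98] 392.8146733614369
wrist [ 211. -542.  384.] [-0.29 -0.07 -0.95] 371.97863410767405
```

View pics/top0.png

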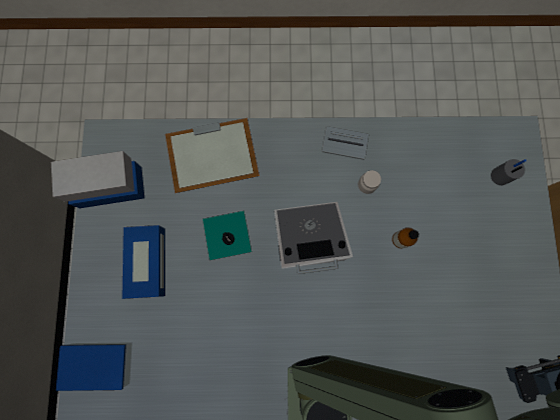

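View pics/scene0.png

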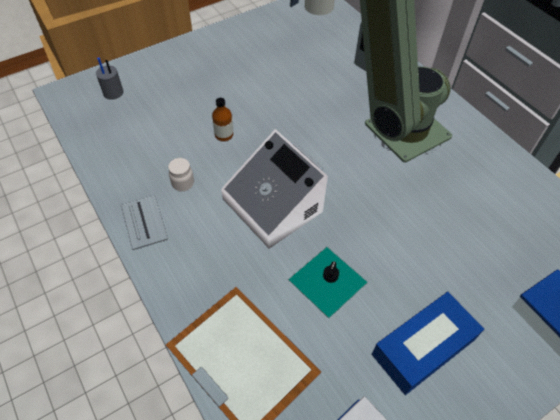

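The top view shows the knob on the teal mat at about (229,239), left of the console, with the shaft at about (310,226), the bottle at (405,238) and the jar at (370,181). The scene view has the knob at (332,271) and the shaft at (266,189). I'll zoom in on both.

```bash
cat > h.py <<'E'
import numpy as np, cv2
def P(f):
    K=np.array(f["mtx"],float);R=cv2.Rodrigues(np.array(f["rvec"],float))[0];t=np.array(f["tvec"],float).ravel();return K,R,t
def ray(f,uv):
    K,R,t=P(f);return -R.T@t, R.T@np.linalg.inv(K)@np.array([uv[0],uv[1],1.])
def onz(f,uv,z):
    c,d=ray(f,uv);return c+d*(z-c[2])/d[2]
def onplane(f,uv,p,n):
    c,d=ray(f,uv);return c+d*((p-c)@n)/(d@n)
def tri(f1,a,f2,b):
    M=[];
    for f,uv in((f1,a),(f2,b)):
        K,R,t=P(f);M.append(K@np.c_[R,t])
    X=cv2.triangulatePoints(M[0],M[1],np.array(a,float).reshape(2,1),np.array(b,float).reshape(2,1)).ravel();return X[:3]/X[3]
def proj(f,X):
    K,R,t=P(f);p=K@(R@np.array(X,float)+t);return p[:2]/p[2]
E
python3 - <<'E'
import numpy as np,cv2
from h import *
T=dict(np.load("pics/top0.npz"));S=dict(np.load("pics/scene0.npz"))
for n,f in(("T",T),("S",S)):
    im=f["pixels"];hsv=cv2.cvtColor(im,cv2.COLOR_RGB2HSV)
    m=cv2.inRange(hsv,(78,120,40),(96,255,255));m=cv2.morphologyEx(m,cv2.MORPH_CLOSE,np.ones((25,25)))
    c=max(cv2.findContours(m,0,2)[0],key=cv2.contourArea)
    h=cv2.convexHull(c);q=cv2.approxPolyDP(h,6,True)[:,0]
    C=np.array([onz(f,p,4) for p in q]);print(n,"mat",C[:,:2].round(),C.mean(0).round(1))
    g=np.zeros(m.shape,np.uint8);cv2.fillPoly(g,[h],255)
    k=cv2.inRange(im,(0,0,0),(45,45,45))&g
    kc=max(cv2.findContours(k,0,2)[0],key=cv2.contourArea);print(n,"knob bbox",cv2.boundingRect(kc),cv2.contourArea(kc))
def crop(f,u,v,w,h,s):
    return cv2.resize(f["pixels"][v:v+h,u:u+w,::-1],None,fx=s,fy=s,interpolation=cv2.INTER_CUBIC)
a=np.hstack([crop(T,265,195,100,75,4),crop(S,220,125,100,75,4)])
b=np.hstack([crop(T,204,208,50,38,8),crop(S,305,250,50,38,8)])
cv2.imwrite("pics/z0.png",np.clip(np.vstack([a,b]).astype(float)*1.5,0,255).astype(np.uint8))
E
```

```text
T mat [[627. 252.]
 [485. 223.]
 [458. 365.]
 [599. 393.]] [542.4 308.1   4. ]
T knob bbox (222, 232, 13, 13) 104.5
S mat [[487. 225.]
 [458. 367.]
 [599. 395.]
 [630. 256.]] [543.7 310.8   4. ]
S knob bbox (323, 262, 16, 20) 172.0
```

View pics/z0.png

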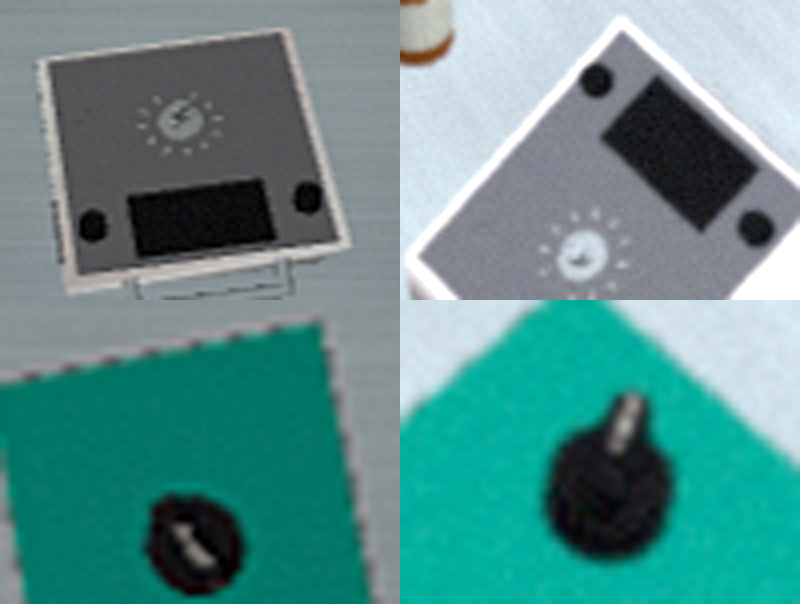

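Run:
```python
import numpy as np,cv2
from h import *
T=dict(np.load("pics/top0.npz"));S=dict(np.load("pics/scene0.npz"))
print("seat",tri(T,(310.2,225.2),S,(265.7,188.2)).round(1))
print("nearR",tri(T,(353,255.5),S,(275,131)).round(1),"ctrl L",tri(T,(288,251.2),S,(308.8,182)).round(1),"ctrl R",tri(T,(341.8,244.7),S,(269.2,145.3)).round(1))
for z in(15,30):
    print("knob",z,onz(T,(228.5,276/8+0+241.5-34),z).round(1),onz(S,(331,274),z).round(1))
print(onz(T,(405,240),80),onz(T,(370,181),80))
# top-edge directions of console on slope in top view
```

```text
seat [558.5  22.4  95.7]
nearR [ 451.6 -102.1  153.2] ctrl L [469.1  97.8 144.7] ctrl R [488.3 -72.  141.8]
knob 15 [515.7 300.1  15. ] [529.1 304.8  15. ]
knob 30 [513.9 298.2  30. ] [535.  310.5  30. ]
[ 509.40082039 -293.22008      80.        ] [ 712.73277714 -187.67630264   80.        ]
```

The seat triangulates to about (558, 22, 96), with the console turned about 6.5°. The control spacing of 171 mm matches the 2×85 given. Next I'll move over the shaft and look with the wrist camera.

```bash
python3 -m inch '[{"z":-2.2,"yaw":0.64},{"z":-2.2,"yaw":0.64},{"x":2.72,"y":-2.94},{"x":2.72,"y":-2.94},{"x":2.72,"y":-2.94},{"x":2.72,"y":-2.94},{"x":2.72,"y":-2.94},{"x":2.72,"y":-2.94},{"x":2.72,"y":-2.94},{"x":2.72,"y":-2.94},{"x":2.72,"y":-2.94},{"x":2.72,"y":-2.94}]' && python3 -m inch '[{"x":2.72,"y":-2.94},{"x":2.72,"y":-2.94},{"x":2.72,"y":-2.94},{"x":2.72,"y":-2.94},{"x":2.72,"y":-2.94},{"x":2.72,"y":-2.94},{"x":2.72,"y":-2.94},{"x":2.72,"y":-2.94},{"x":0},{"x":0},{"x":0}]'
python3 - <<'E'
from workcell import cams
import cv2,numpy as np
from h import *
f=cams.grab_frame("wrist");np.savez("pics/w1.npz",**f)
im=f["pixels"][:,:,::-1]
p=proj(f,(558.5,22.4,95.7));print(p)
u,v=int(p[0]),int(p[1]);c=cv2.resize(im[max(v-40,0):v+40,max(u-50,0):u+50],None,fx=5.6,fy=5.6,interpolation=cv2.INTER_CUBIC)
cv2.imwrite("pics/w1.png",im);cv2.imwrite("pics/w1c.png",cv2.convertScaleAbs(c,alpha=1.4))
E
```

```text
[ -996.54537599 -1228.17337356]invalid input
Traceback (most recent call last):
cv2.error: OpenCV(4.12.0) /io/opencv/modules/imgproc/src/resize.cpp:4208: error: (-215:Assertion failed) !ssize.empty() in function 'resize'
```

```bash
python3 -m inch '[{"x":0,"y":0,"z":-2.2,"yaw":0.64,"gripper":1}]'; python3 -m inch --help | head; python3 -m inch '[{"x":0.1,"y":0,"z":-2.2,"yaw":0.64}]'
```

```text
time_s: 0.28
ee_pos: [128.2, -558.0, 253.8]
ee_rot: [-179.4, 0.0, 9.7]
force: [0.6, -0.2, -0.4]
gripper_width: 91.2invalid input: not JSON, or not a number
invalid input
```

```bash
python3 -m inch '[{"x":0,"y":0,"z":-2.2,"yaw":0.64,"gripper":1},{"x":2.72,"y":-2.94,"z":0,"yaw":0,"gripper":1},{"x":2.72,"y":-2.94,"z":0,"yaw":0,"gripper":1},{"x":2.72,"y":-2.94,"z":0,"yaw":0,"gripper":1},{"x":2.72,"y":-2.94,"z":0,"yaw":0,"gripper":1},{"x":2.72,"y":-2.94,"z":0,"yaw":0,"gripper":1},{"x":2.72,"y":-2.94,"z":0,"yaw":0,"gripper":1},{"x":2.72,"y":-2.94,"z":0,"yaw":0,"gripper":1},{"x":2.72,"y":-2.94,"z":0,"yaw":0,"gripper":1},{"x":2.72,"y":-2.94,"z":0,"yaw":0,"gripper":1},{"x":2.72,"y":-2.94,"z":0,"yaw":0,"gripper":1}]' && python3 -m inch '[{"x":2.72,"y":-2.94,"z":0,"yaw":0,"gripper":1},{"x":2.72,"y":-2.94,"z":0,"yaw":0,"gripper":1},{"x":2.72,"y":-2.94,"z":0,"yaw":0,"gripper":1},{"x":2.72,"y":-2.94,"z":0,"yaw":0,"gripper":1},{"x":2.72,"y":-2.94,"z":0,"yaw":0,"gripper":1},{"x":2.72,"y":-2.94,"z":0,"yaw":0,"gripper":1},{"x":2.72,"y":-2.94,"z":0,"yaw":0,"gripper":1},{"x":2.72,"y":-2.94,"z":0,"yaw":0,"gripper":1},{"x":0,"y":0,"z":0,"yaw":0,"gripper":1},{"x":0,"y":0,"z":0,"yaw":0,"gripper":1}]'
python3 - <<'E'
from workcell import cams
import cv2,numpy as np
from h import *
f=cams.grab_frame("wrist");np.savez("pics/w1.npz",**f)
im=f["pixels"][:,:,::-1]
p=proj(f,(558.5,22.4,95.7));print(p)
u,v=int(p[0]),int(p[1]);v0=max(v-40,0);u0=max(u-50,0);print(u0,v0);c=cv2.resize(im[v0:v+40,u0:u+50],None,fx=5.6,fy=5.6,interpolation=cv2.INTER_CUBIC)
cv2.imwrite("pics/w1.png",im);cv2.imwrite("pics/w1c.png",cv2.convertScaleAbs(c,alpha=1.4))
E
```

```text
time_s: 1.2
ee_pos: [366.1, -235.5, 280.0]
ee_rot: [180.0, -0.0, 6.5]
force: [-0.0, -0.6, -0.0]
gripper_width: 91.5
time_s: 2.03
ee_pos: [555.4, 22.6, 279.0]
ee_rot: [180.0, 0.1, 6.7]
force: [-1.2, -1.1, 0.0]
gripper_width: 90.8
[274.21354558 176.53155113]
224 136
```

View pics/w1c.png

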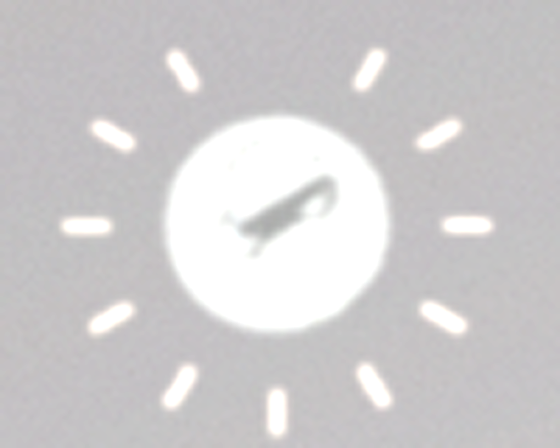

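The collar is centred near crop (277,223) and the flat shows as a slanted line, but the steel is overexposed. I'll stretch the contrast and fit the collar.

Run:
```python
import cv2,numpy as np
from h import *
f=dict(np.load("pics/w1.npz"));im=f["pixels"]
u0,v0=224,136
g=cv2.cvtColor(im,cv2.COLOR_RGB2GRAY)
sub=g[v0:v0+80,u0:u0+100]
print(np.percentile(sub,[1,20,50,80,90,95,99]))
m=((sub>(np.median(sub)+sub[35:45,45:55].max())/2)*255).astype(np.uint8)
m=((sub>np.median(sub)+25)*255).astype(np.uint8)
m=cv2.morphologyEx(m,cv2.MORPH_CLOSE,np.ones((3,3)))
c=max(cv2.findContours(m,0,2)[0],key=cv2.contourArea);e=cv2.fitEllipse(cv2.convexHull(c));print(e)
uv=np.array(e[0])+[u0,v0]+0.0
a=np.radians(6.5);n=np.array([.5*np.cos(a),.5*np.sin(a),.866])
X=onplane(f,uv,np.array([558.5,22.4,95.7]),n);print("collar",uv,X.round(1),"depth scale px/mm",)
S=dict(np.load("pics/scene0.npz"));T=dict(np.load("pics/top0.npz"))
print(tri(f,uv,S,(265.7,188.2)).round(1),tri(f,uv,T,(310.2,225.2)).round(1))
# scale check
p=onplane(f,uv+[e[1][0]/2,0],X,n);q=onplane(f,uv-[e[1][0]/2,0],X,n);print("diam",np.linalg.norm(p-q))
s=sub[10:70,20:80].astype(float);s=np.clip((s-90)*255/150,0,255).astype(np.uint8)
cv2.imwrite("pics/w1d.png",cv2.resize(s,None,fx=9,fy=9,interpolation=cv2.INTER_CUBIC))
```

```text
[135. 138. 139. 151. 192. 196. 205.]
((48.86631393432617, 39.52577209472656), (38.177757263183594, 39.67802810668945), 82.74601745605469)
collar [272.86631393 175.52577209] [559.2  23.7  95.2] depth scale px/mm
[559.   23.9  97.2] [559.4  22.6  96.8]
diam 35.06145300894175
```

View pics/w1d.png

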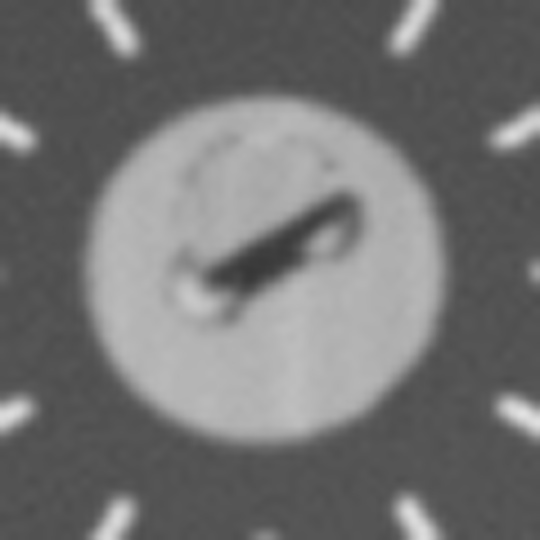

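View pics/w1.png

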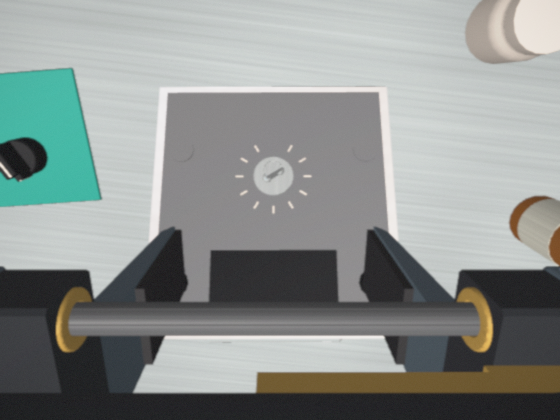

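The flat shows as a dark line slanting from (205,285) to (355,200). It faces up the slope and towards the image's right, so φ ≈ +30° about the seat z. The seat is at about (559, 23.5, 96) and the collar fits at 35 mm. I'll go over the knob next.

```bash
python3 -m inch '[{"x":0,"y":-4.0,"z":0,"yaw":0,"gripper":1},{"x":0,"y":-4.0,"z":0,"yaw":0,"gripper":1},{"x":0,"y":-4.0,"z":0,"yaw":0,"gripper":1},{"x":0,"y":-4.0,"z":0,"yaw":0,"gripper":1},{"x":0,"y":-4.0,"z":0.5,"yaw":0,"gripper":1},{"x":0,"y":-4.0,"z":1,"yaw":0,"gripper":1},{"x":0,"y":-4.0,"z":1.5,"yaw":0,"gripper":1},{"x":0,"y":0,"z":3,"yaw":0,"gripper":1},{"x":0,"y":0,"z":3,"yaw":0,"gripper":1},{"x":0,"y":0,"z":3,"yaw":0,"gripper":1},{"x":0,"y":0,"z":0,"yaw":0,"gripper":1},{"x":0,"y":0,"z":0,"yaw":0,"gripper":1}]'
python3 - <<'E'
from workcell import cams
import cv2,numpy as np
from h import *
f=cams.grab_frame("wrist");np.savez("pics/w2.npz",**f)
im=f["pixels"]
p=proj(f,(520,305,30));print(p)
u,v=p.astype(int);u0,v0=max(u-70,0),max(v-52,0)
c=im[v0:v0+105,u0:u0+140,::-1];print(u0,v0)
cv2.imwrite("pics/w2.png",cv2.convertScaleAbs(cv2.resize(c,None,fx=5,fy=5,interpolation=cv2.INTER_CUBIC),alpha=1.5))
E
```

```text
time_s: 3.08
ee_pos: [522.5, 296.5, 159.7]
ee_rot: [179.9, 0.2, 6.4]
force: [-0.5, -0.2, 1.2]
gripper_width: 91.3
[262.13557413 198.43795146]
192 146
```

View pics/w2.png

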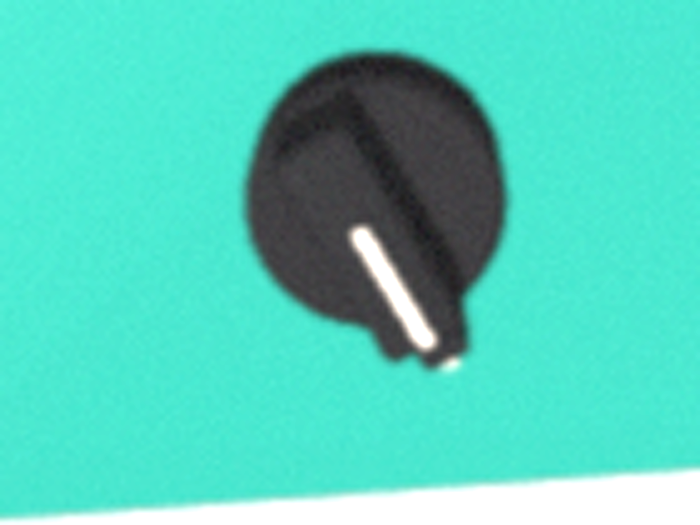

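Run:
```python
import cv2,numpy as np
from h import *
f=dict(np.load("pics/w2.npz"))
o=np.array([192,146]); g=lambda x,y:np.array([x,y])/5+o-0.4
a,b=onz(f,g(358,232),52),onz(f,g(430,345),52);d=b-a
print("line",a.round(1),b.round(1),np.linalg.norm(d).round(1),"yaw",np.degrees(np.arctan2(d[1],d[0])).round(1))
for z in(4,26):
    L,R_,T=[onz(f,g(*q),z) for q in((246,190),(505,190),(377,50))]
    print(z,"L/R mid",((L+R_)/2).round(1),"diam",np.linalg.norm(L-R_).round(1),"near edge",T.round(1))
hsv=cv2.cvtColor(f["pixels"],cv2.COLOR_RGB2HSV)
# parallel side edges of the bar in the image (dark right side face upper edge)
p,q=onz(f,g(350,95),52),onz(f,g(462,285),52);e=q-p;print("bar edge",p.round(1),q.round(1),np.linalg.norm(e),np.degrees(np.arctan2(e[1],e[0])))
nrm=np.array([-d[1],d[0]])/np.linalg.norm(d[:2]);print("edge offset from line",(p-a)[:2]@nrm)
```

```text
line [531.8 304.8  52. ] [515.8 292.6  52. ] 20.1 yaw -142.5
4 L/R mid [525.4 302.4   4. ] diam 43.8 near edge [549.2 304.7   4. ]
26 L/R mid [531.3 302.7  26. ] diam 40.7 near edge [553.4 304.8  26. ]
bar edge [551.6 308.   52. ] [525.5 289.   52. ] 32.24749156660482 -143.91135369328717
edge offset from line 9.525451853950946
```

The wrist view shows the knob's white line running from (358,232) to (430,345) in the crop. That puts the axis at about (529,303) and the pointer at yaw −142.5°; the skirt width of 41–44 mm agrees with 42. I'll turn the tool to yaw 37.3°, descend and grip softly.

```bash
python3 -m inch '[{"x":0,"y":0,"z":0,"yaw":-1,"gripper":1},{"x":0,"y":0,"z":0.5,"yaw":-1,"gripper":0.5},{"x":0,"y":0,"z":0.5,"yaw":-1,"gripper":0},{"x":0,"y":0,"z":0.5,"yaw":-1,"gripper":0},{"x":0,"y":0,"z":0.5,"yaw":-1,"gripper":0},{"x":0,"y":0,"z":1,"yaw":-1,"gripper":0},{"x":0.91,"y":-0.12,"z":1,"yaw":-0.18,"gripper":0},{"x":0,"y":0,"z":2,"yaw":0,"gripper":0},{"x":0,"y":0,"z":2,"yaw":0,"gripper":0},{"x":0,"y":0,"z":1.6,"yaw":0,"gripper":0},{"x":0,"y":0,"z":1,"yaw":0,"gripper":0}]' 8 && python3 -m inch '[{"x":0,"y":0,"z":0,"yaw":0,"gripper":-0.5},{"x":0,"y":0,"z":0,"yaw":0,"gripper":-1},{"x":0,"y":0,"z":0,"yaw":0,"gripper":-1},{"x":0,"y":0,"z":0,"yaw":0,"gripper":-1},{"x":0,"y":0,"z":0,"yaw":0,"gripper":-1},{"x":0,"y":0,"z":0,"yaw":0,"gripper":-1}]' 5
```

```text
time_s: 4.05
ee_pos: [530.7, 304.8, 54.0]
ee_rot: [180.0, -0.1, 37.3]
force: [0.1, -0.3, -0.6]
gripper_width: 45.5
time_s: 4.55
ee_pos: [530.5, 305.0, 55.4]
ee_rot: [180.0, -0.1, 37.4]
force: [0.5, -0.1, 3.2]
gripper_width: 13.6
```

Gripped at 13.6 mm against a 14 mm bar. Only yaw is commandable, so the tool stays vertical. I'll pivot the knob 30° in the soft grip by rocking it over its far skirt edge on the mat.

```bash
python3 -m inch '[{"x":0.25,"y":0,"z":-0.08,"yaw":0,"gripper":-1},{"x":0.25,"y":0,"z":-0.08,"yaw":0,"gripper":-1},{"x":0.26,"y":0,"z":-0.07,"yaw":0,"gripper":-1},{"x":0.26,"y":0,"z":-0.06,"yaw":0,"gripper":-1},{"x":0.53,"y":0,"z":-0.08,"yaw":0,"gripper":-1},{"x":0.54,"y":0,"z":-0.02,"yaw":0,"gripper":-1},{"x":0.54,"y":0,"z":0.03,"yaw":0,"gripper":-1},{"x":0.27,"y":0,"z":0.03,"yaw":0,"gripper":-1},{"x":0,"y":0,"z":0,"yaw":0,"gripper":-1}]' && python3 -m inch '[{"x":0,"y":0,"z":-1.5,"yaw":0,"gripper":-1},{"x":0,"y":0,"z":-2,"yaw":0,"gripper":-1},{"x":0,"y":0,"z":-3,"yaw":0,"gripper":-1},{"x":0,"y":0,"z":0,"yaw":0,"gripper":-1},{"x":0,"y":0,"z":0,"yaw":0,"gripper":-1}]' 20
python3 - <<'E'
from workcell import cams
import cv2,numpy as np
from h import *
ims=[]
for n,w in(("scene",40),("wrist",140)):
    f=cams.grab_frame(n);np.savez(f"pics/{n}3.npz",**f)
    p=proj(f,(550,320,105)).astype(int);print(p)
    u0,v0=max(p[0]-w,0),max(p[1]-w,0);c=f["pixels"][v0:v0+2*w,u0:u0+2*w,::-1];print(n,u0,v0,400/c.shape[1])
    ims.append(cv2.resize(c,(400,400),interpolation=cv2.INTER_CUBIC))
cv2.imwrite("pics/z3.png",cv2.convertScaleAbs(np.hstack(ims),alpha=1.8,beta=15))
E
```

```text
time_s: 5.3
ee_pos: [553.4, 322.8, 57.3]
ee_rot: [180.0, -0.0, 37.4]
force: [0.7, 0.0, -1.0]
gripper_width: 13.7
time_s: 5.72
ee_pos: [553.6, 322.8, 124.4]
ee_rot: [180.0, -0.2, 37.4]
force: [0.9, -0.3, -1.5]
gripper_width: 14.2
[331 265]
scene 291 225 5.0
[273 268]
wrist 133 128 1.4285714285714286
```

View pics/z3.png

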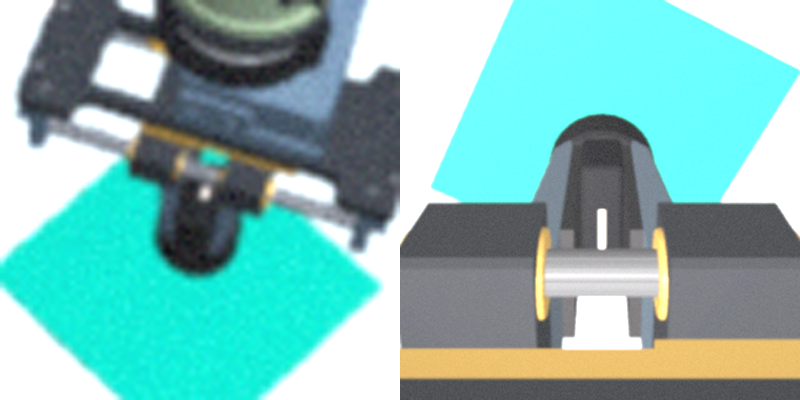

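The wrist view shows the knob held, with the bar's rear top edge near crop row 165, the line's start near (602,208) and the skirt rim near row 115. I'll solve for the tilt from those edges.

Run:
```python
import cv2,numpy as np
from scipy.optimize import least_squares
from h import *
f=dict(np.load("pics/wrist3.npz"));im=f["pixels"];g=cv2.cvtColor(im,cv2.COLOR_RGB2GRAY)
col=g[195:310,275:281].mean(1).round().astype(int);print(list(enumerate(col,195)))
a=np.radians(37.4);X=np.array([np.cos(a),np.sin(a)]);tc=np.array([553.6,322.8]);
def pt(p,xk,zk):  # p: underside centre (along tool x from TCP, world z), tilt
    t=p[2]; s=-xk # away coordinate
    A=p[0]+s*np.cos(t)+zk*np.sin(t); Z=p[1]-s*np.sin(t)+zk*np.cos(t)
    return np.r_[tc+X*A,Z]
obs=[((-19,48),128+165/1.4286),((-3.1,48),128+208/1.4286),((-19,22),128+140/1.4286)]
for t0 in(0.1,.5):
  r=least_squares(lambda p:[proj(f,pt(p,*k))[1]-v for k,v in obs],[-10,80,t0]);print(r.x[:2],np.degrees(r.x[2]),r.fun)
for th in(0,15,30,35):
  t=np.radians(th);u=np.array([-47*np.sin(t),121.4-47*np.cos(t),t])
  print(th,[proj(f,pt(u,*k))[1].round(1) for k,_ in obs],[v for _,v in obs],proj(f,pt(u,-21,22))[1],proj(f,pt(u,-21,0))[1])
```

```text
[(195, np.int64(129)), (196, np.int64(128)), (197, np.int64(129)), (198, np.int64(129)), (199, np.int64(128)), (200, np.int64(129)), (201, np.int64(129)), (202, np.int64(130)), (203, np.int64(128)), (204, np.int64(128)), (205, np.int64(128)), (206, np.int64(122)), (207, np.int64(98)), (208, np.int64(61)), (209, np.int64(32)), (210, np.int64(27)), (211, np.int64(29)), (212, np.int64(27)), (213, np.int64(28)), (214, np.int64(28)), (215, np.int64(28)), (216, np.int64(28)), (217, np.int64(28)), (218, np.int64(29)), (219, np.int64(32)), (220, np.int64(36)), (221, np.int64(37)), (222, np.int64(40)), (223, np.int64(43)), (224, np.int64(42)), (225, np.int64(36)), (226, np.int64(30)), (227, np.int64(29)), (228, np.int64(28)), (229, np.int64(28)), (230, np.int64(28)), (231, np.int64(29)), (232, np.int64(28)), (233, np.int64(29)), (234, np.int64(26)), (235, np.int64(30)), (236, np.int64(29)), (237, np.int64(27)), (238, np.int64(30)), (239, np.int64(30)), (240, np.int64(29)), (241, np.int64(28)), (242, np.int64(28)), (243, np.int64(31)), (244, np.int64(36)), (245, np.int64(37)), (246, np.int64(4
[... 1474 characters left out ...]
486] 2.386485630787892 [ 7.67386155e-13 -3.06954462e-12  5.68434189e-13]
0 [np.float64(238.8), np.float64(271.6), np.float64(218.2)] [243.49769004619907, 273.5970880582388, 225.99804003919922] 214.39948222071 201.14928549344498
15 [np.float64(235.2), np.float64(270.4), np.float64(228.4)] [243.49769004619907, 273.5970880582388, 225.99804003919922] 224.5386822042916 220.46781844283703
30 [np.float64(234.6), np.float64(269.7), np.float64(240.9)] [243.49769004619907, 273.5970880582388, 225.99804003919922] 237.12597648662256 241.6901330488995
35 [np.float64(235.0), np.float64(269.5), np.float64(245.5)] [243.49769004619907, 273.5970880582388, 225.99804003919922] 241.7480901139219 249.0830800070055
```

The knob tilted only about 5°; it slid on the mat. The console's 30° slope makes a better jig. I'll grip at 3 N and press the pointer-side skirt edge onto bare slope below the shaft, so the knob pivots flush to 30°. First I carry it over there.

```bash
python3 -m inch '[{"x":0,"y":0,"z":-1.1,"yaw":1,"gripper":-1},{"x":0,"y":0,"z":-1.1,"yaw":1,"gripper":-1},{"x":0,"y":0,"z":-1.1,"yaw":1,"gripper":-1},{"x":0,"y":0,"z":-1.1,"yaw":1,"gripper":-1},{"x":0,"y":0,"z":-1.1,"yaw":1,"gripper":-1},{"x":0,"y":0,"z":-1.1,"yaw":1,"gripper":-1},{"x":0,"y":0,"z":0,"yaw":0.18,"gripper":-1},{"x":0.25,"y":3.72,"z":0,"yaw":0,"gripper":-1},{"x":0.25,"y":3.72,"z":0,"yaw":0,"gripper":-1},{"x":0.25,"y":3.72,"z":0,"yaw":0,"gripper":-1},{"x":0.25,"y":3.72,"z":0,"yaw":0,"gripper":-1},{"x":0.25,"y":3.72,"z":0,"yaw":0,"gripper":-1}]' 20 && python3 -m inch '[{"x":0.25,"y":3.72,"z":0,"yaw":0,"gripper":-1},{"x":0.25,"y":3.72,"z":0,"yaw":0,"gripper":-1},{"x":0.25,"y":3.72,"z":0,"yaw":0,"gripper":-1},{"x":0,"y":0,"z":2,"yaw":0,"gripper":-1},{"x":0,"y":0,"z":2,"yaw":0,"gripper":-1},{"x":0,"y":0,"z":1.5,"yaw":0,"gripper":-1},{"x":0,"y":0,"z":0,"yaw":0,"gripper":-1},{"x":0,"y":0,"z":0,"yaw":0,"gripper":-1}]' 20
```

```text
time_s: 6.82
ee_pos: [585.4, 137.2, 186.5]
ee_rot: [180.0, 0.2, 6.7]
force: [1.4, 0.7, -1.4]
gripper_width: 14.1
time_s: 7.48
ee_pos: [605.3, 28.7, 131.6]
ee_rot: [-180.0, 0.3, 6.6]
force: [-0.4, 0.2, -1.2]
gripper_width: 13.8
```

```bash
python3 -m inch '[{"x":0,"y":0,"z":0.2,"yaw":0,"gripper":-1},{"x":0,"y":0,"z":0.2,"yaw":0,"gripper":-1},{"x":0,"y":0,"z":0.2,"yaw":0,"gripper":-1},{"x":0,"y":0,"z":0,"yaw":0,"gripper":-1}]' 3
```

```text
time_s: 7.82
ee_pos: [607.1, 29.2, 128.0]
ee_rot: [180.0, -0.1, 6.6]
force: [1.9, 0.7, 0.1]
gripper_width: 13.8
```

```bash
python3 -m inch '[{"x":0.15,"y":0,"z":0.17,"yaw":0,"gripper":-1},{"x":0.15,"y":0,"z":0.17,"yaw":0,"gripper":-1},{"x":0.15,"y":0,"z":0.17,"yaw":0,"gripper":-1},{"x":0.15,"y":0,"z":0.17,"yaw":0,"gripper":-1},{"x":0.17,"y":0,"z":0.17,"yaw":0,"gripper":-1},{"x":0.17,"y":0,"z":0.17,"yaw":0,"gripper":-1}]' 3; python3 -m inch '[{"x":0.17,"y":0,"z":0.17,"yaw":0,"gripper":-1},{"x":0.17,"y":0,"z":0.17,"yaw":0,"gripper":-1},{"x":0.17,"y":0,"z":0.17,"yaw":0,"gripper":-1},{"x":0.17,"y":0,"z":0.17,"yaw":0,"gripper":-1},{"x":0,"y":0,"z":0,"yaw":0,"gripper":-1}]' 3
python3 - <<'E'
from workcell import cams
import cv2,numpy as np
from h import *
ims=[]
for n,w,s in(("scene",40,5),("wrist",140,1.43)):
    f=cams.grab_frame(n);np.savez(f"pics/{n}4.npz",**f)
    p=proj(f,(610,30,95)).astype(int)
    u0,v0=max(p[0]-w,0),max(p[1]-w,0);c=f["pixels"][v0:v0+2*w,u0:u0+2*w,::-1];print(n,u0,v0,c.shape)
    ims.append(cv2.resize(c,(400,400),interpolation=cv2.INTER_CUBIC))
cv2.imwrite("pics/z4.png",cv2.convertScaleAbs(np.hstack(ims),alpha=1.5,beta=10))
E
```

```text
time_s: 8.32
ee_pos: [616.7, 30.2, 118.1]
ee_rot: [180.0, -0.1, 6.5]
force: [0.3, 1.2, 10.3]
gripper_width: 13.9
time_s: 8.73
ee_pos: [625.1, 30.6, 113.2]
ee_rot: [179.9, -0.4, 6.6]
force: [2.8, -0.0, 12.1]
gripper_width: 13.8
scene 210 158 (80, 80, 3)
wrist 131 149 (271, 280, 3)
```

View pics/z4.png

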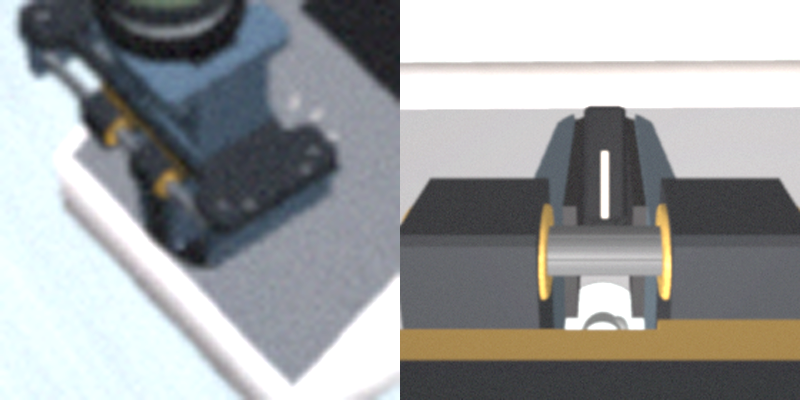

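The skirt is now hidden behind the bar and the white line is fully visible, so the knob has tilted a lot. I'll solve the tilt from the line and rear edge, with the underside edge on the slope.

Run:
```python
import cv2,numpy as np
from scipy.optimize import least_squares
from h import *
f=dict(np.load("pics/wrist4.npz"))
a=np.radians(6.5);h=np.array([np.cos(a),np.sin(a),0]);zz=np.array([0,0,1.])
seat=np.array([559,23.5,96.]);n=.5*h+.866*zz;dn=.866*h-.5*zz
def pt(s,th,xk,zk):
    # near skirt edge E on slope; s = distance of E downslope of seat
    E=seat-4*n+dn*s; A=21-xk
    return E+h*(A*np.cos(th)+zk*np.sin(th))+zz*(-A*np.sin(th)+zk*np.cos(th))
obs=[(-19,149+108/1.476),(-3.1,149+150/1.476),(17,149+219/1.476)]
r=least_squares(lambda p:[proj(f,pt(p[0],p[1],x,48))[1]-v for x,v in obs],[30,.4]);s,t=r.x
print(s,np.degrees(t),r.fun.round(1),"tcp->knob frame:")
tcp=np.array([625.1,30.6,113.2])
O=pt(s,t,0,0);kz=h*np.sin(t)+zz*np.cos(t);kx=-(h*np.cos(t)-zz*np.sin(t));print(O.round(1),"TCP in knob x,z:",(tcp-O)@kx,(tcp-O)@kz, "grasp z",(tcp-3*zz-O)@kz,(tcp-3*zz-O)@kx)
for th in(20,25,30):
  q=least_squares(lambda p:[proj(f,pt(p[0],np.radians(th),x,48))[1]-v for x,v in obs],[30]);print(th,q.x,q.fun.round(1),proj(f,pt(q.x[0],np.radians(th),-19,22))[1])
```

```text
31.909148153155684 37.54150268147639 [-1.   2.3 -1.2] tcp->knob frame:
[601.   28.3  63.8] TCP in knob x,z: 10.926103241268644 53.923956550441254 grasp z 51.54522003829227 9.09809541695025
20 [45.85450872] [-3.4  2.8  0.4] 218.90121924245585
25 [41.66535183] [-3.2  2.6  0.4] 223.29998514124478
30 [37.63442379] [-2.6  2.4  0. ] 227.87209834523586
```

```bash
python3 -m inch '[{"x":0.05,"y":0,"z":0.1,"yaw":0,"gripper":-1},{"x":0.05,"y":0,"z":0.1,"yaw":0,"gripper":-1},{"x":0,"y":0,"z":0,"yaw":0,"gripper":-1}]' 3;  python3 -m inch '[{"x":0.0,"y":0,"z":0.1,"yaw":0,"gripper":-1},{"x":-0.1,"y":0,"z":0.1,"yaw":0,"gripper":-1},{"x":-0.1,"y":0,"z":0,"yaw":0,"gripper":-1},{"x":0,"y":0,"z":0,"yaw":0,"gripper":-1}]' 3
python3 - <<'E'
from workcell import cams,telemetry
import cv2,numpy as np
print(telemetry.state()["torque"],telemetry.state()["force"])
f=cams.grab_frame("wrist");np.savez("pics/w5.npz",**f);g=cv2.cvtColor(f["pixels"],cv2.COLOR_RGB2GRAY)
print(list(g[205:310,275:280].mean(1).round().astype(int)))
E
```

```text
time_s: 9.08
ee_pos: [626.5, 30.8, 112.2]
ee_rot: [179.9, -0.5, 6.6]
force: [0.6, 0.5, 16.3]
gripper_width: 13.9
time_s: 9.42
ee_pos: [626.6, 30.7, 111.9]
ee_rot: [179.9, -0.8, 6.6]
force: [3.2, 0.9, 20.0]
gripper_width: 14.1
[ 0.09800893 -0.29407455  0.02958585] [ 3.17293071  0.89423233 20.00832902]
[np.int64(182), np.int64(188), np.int64(194), np.int64(201), np.int64(206), np.int64(212), np.int64(216), np.int64(220), np.int64(223), np.int64(226), np.int64(229), np.int64(230), np.int64(230), np.int64(225), np.int64(192), np.int64(115), np.int64(52), np.int64(38), np.int64(41), np.int64(40), np.int64(41), np.int64(41), np.int64(41), np.int64(42), np.int64(42), np.int64(43), np.int64(44), np.int64(43), np.int64(43), np.int64(42), np.int64(42), np.int64(40), np.int64(42), np.int64(43), np.int64(41), np.int64(42), np.int64(42), np.int64(43), np.int64(43), np.int64(43), np.int64(43), np.int64(43), np.int64(44), np.int64(43), np.int64(46), np.int64(70), np.int64(105), np.int64(114), np.int64(116), np.int64(117), np.int64(117), np.int64(117), np.int64(117), np.int64(117), np.int64(117), np.int64(117), np.int64(116), np.int64(116), np.int64(117), np.int64(117), np.int64(117), np.int64(117), np.int64(117), np.int64(116), np.int64(116), np.int64(117), np.int64(118), np.int64(117), np.int64(118), np.int64(116), np.int64(117), np.int64(116), np.int64(117), np.int64(117), np.int64(118), np.int64(117), np.int64(118), np.int64(117), np.int64(118), np.int64(117), np.int64(118), np.int64(118), np.int64(117), np.int64(118), np.int64(118), np.int64(118), np.int64(118), np.int64(118), np.int64(118), np.int64(118), np.int64(109), np.int64(76), np.int64(48), np.int64(41), np.int64(44), np.int64(45), np.int64(48), np.int64(53), np.int64(57), np.int64(58), np.int64(60), np.int64(61), np.int64(66), np.int64(77), np.int64(82)]
```

The bar's rear face is now hidden and the push has risen to 20 N, so the knob is flush with the slope at about 30°. I'll tighten the grip, lift along the normal and carry the knob upslope over the shaft.

```bash
python3 -m inch '[{"x":0,"y":0,"z":0,"yaw":0,"gripper":-1},{"x":0,"y":0,"z":0,"yaw":0,"gripper":-1},{"x":0.5,"y":0,"z":-0.87,"yaw":0,"gripper":-1},{"x":0.5,"y":0,"z":-0.87,"yaw":0,"gripper":-1},{"x":0.5,"y":0,"z":-0.87,"yaw":0,"gripper":-1},{"x":0,"y":0,"z":-0.3,"yaw":0,"gripper":-1},{"x":0,"y":0,"z":0,"yaw":0,"gripper":-1},{"x":0,"y":0,"z":0,"yaw":0,"gripper":-1}]' 25
python3 - <<'E'
from workcell import cams
import cv2,numpy as np
from h import *
f=cams.grab_frame("wrist");np.savez("pics/w6.npz",**f);g=cv2.cvtColor(f["pixels"],cv2.COLOR_RGB2GRAY)
print(list(g[205:310,275:280].mean(1).round().astype(int)))
E
```

```text
time_s: 10.13
ee_pos: [636.0, 32.3, 135.0]
ee_rot: [180.0, 0.1, 6.5]
force: [0.2, -0.1, -1.9]
gripper_width: 13.9
[np.int64(173), np.int64(180), np.int64(187), np.int64(193), np.int64(200), np.int64(206), np.int64(211), np.int64(216), np.int64(219), np.int64(223), np.int64(225), np.int64(228), np.int64(228), np.int64(223), np.int64(188), np.int64(113), np.int64(52), np.int64(37), np.int64(40), np.int64(40), np.int64(41), np.int64(40), np.int64(42), np.int64(41), np.int64(40), np.int64(41), np.int64(43), np.int64(42), np.int64(43), np.int64(41), np.int64(41), np.int64(41), np.int64(42), np.int64(42), np.int64(42), np.int64(42), np.int64(43), np.int64(41), np.int64(43), np.int64(42), np.int64(41), np.int64(43), np.int64(42), np.int64(43), np.int64(45), np.int64(69), np.int64(102), np.int64(112), np.int64(114), np.int64(115), np.int64(113), np.int64(114), np.int64(115), np.int64(115), np.int64(115), np.int64(114), np.int64(115), np.int64(114), np.int64(115), np.int64(114), np.int64(115), np.int64(116), np.int64(115), np.int64(115), np.int64(116), np.int64(115), np.int64(115), np.int64(116), np.int64(116), np.int64(115), np.int64(114), np.int64(116), np.int64(117), np.int64(114), np.int64(116), np.int64(115), np.int64(116), np.int64(116), np.int64(116), np.int64(116), np.int64(116), np.int64(116), np.int64(115), np.int64(116), np.int64(115), np.int64(116), np.int64(116), np.int64(116), np.int64(117), np.int64(116), np.int64(107), np.int64(75), np.int64(47), np.int64(41), np.int64(42), np.int64(44), np.int64(47), np.int64(53), np.int64(55), np.int64(57), np.int64(59), np.int64(61), np.int64(65), np.int64(74), np.int64(80)]
```

Run:
```python
import numpy as np
from scipy.optimize import least_squares
from h import *
f=dict(np.load("pics/w5.npz"))
a=np.radians(6.5);h=np.array([np.cos(a),np.sin(a),0]);zz=np.array([0,0,1.])
seat=np.array([559,23.5,96.]);n=.5*h+.866*zz;dn=.866*h-.5*zz
tcp=np.array([626.6,30.7,111.9])
for th in(28,30,32):
  t=np.radians(th)
  def pt(s,xk,zk):
    E=seat-4*n+dn*s;A=21-xk
    return E+h*(A*np.cos(t)+zk*np.sin(t))+zz*(-A*np.sin(t)+zk*np.cos(t))
  for obs in([(-3.5,250.3),(16.8,296)],[(-19,219.7),(-3.5,250.3),(16.8,296)]):
    q=least_squares(lambda p:[proj(f,pt(p[0],x,48))[1]-v for x,v in obs],[37]);O=pt(q.x[0],0,0);d=tcp-O
    print(th,q.x.round(1),q.fun.round(1),"TCP-O: h",(d@h).round(1),"z",d[2].round(1))
f=dict(np.load("pics/w6.npz"));print(proj(f,[636.0,32.3,135-3]),)
```

```text
28 [41.9] [ 0.4 -0.4] TCP-O: h 15.2 z 50.2
28 [41.6] [-1.3  1.   0.2] TCP-O: h 15.4 z 50.0
30 [40.2] [ 0.5 -0.5] TCP-O: h 17.0 z 50.0
30 [40.] [-1.  1.  0.] TCP-O: h 17.1 z 49.9
32 [38.6] [ 0.6 -0.6] TCP-O: h 18.7 z 49.8
32 [38.5] [-0.7  0.9 -0.2] TCP-O: h 18.9 z 49.7
[273.29816767 277.39508511]
```

```bash
python3 -m inch '[{"x":-0.6,"y":0,"z":-0.5,"yaw":0,"gripper":-1},{"x":-1.1,"y":0,"z":-0.8,"yaw":0,"gripper":-1},{"x":-1.1,"y":0,"z":-0.6,"yaw":0,"gripper":-1},{"x":-1.1,"y":0,"z":-0.6,"yaw":0,"gripper":-1},{"x":-1.05,"y":0,"z":-0.5,"yaw":0,"gripper":-1},{"x":0,"y":0,"z":0,"yaw":0,"gripper":-1},{"x":0,"y":0,"z":0,"yaw":0,"gripper":-1},{"x":0,"y":0,"z":0,"yaw":0,"gripper":-1}]' 25; python3 -m inch '[{"x":-0.1,"y":0,"z":0.17,"yaw":0,"gripper":-1},{"x":-0.1,"y":0,"z":0.17,"yaw":0,"gripper":-1},{"x":-0.05,"y":0,"z":0.09,"yaw":0,"gripper":-1},{"x":0,"y":0,"z":0,"yaw":0,"gripper":-1}]' 25; python3 -m inch '[{"x":-0.1,"y":0,"z":0.17,"yaw":0,"gripper":-1},{"x":0,"y":0,"z":0,"yaw":0,"gripper":-1}]' 25
```

```text
time_s: 10.85
ee_pos: [587.5, 26.7, 166.0]
ee_rot: [180.0, -0.1, 6.5]
force: [-0.6, 0.4, -1.3]
gripper_width: 13.7
time_s: 11.18
ee_pos: [584.6, 26.4, 160.6]
ee_rot: [-180.0, 0.1, 6.5]
force: [1.0, 0.5, -0.7]
gripper_width: 14.1
time_s: 11.35
ee_pos: [583.7, 26.3, 159.2]
ee_rot: [180.0, 0.0, 6.5]
force: [-0.4, 0.6, -1.9]
gripper_width: 13.6
```

```bash
python3 -m inch '[{"x":-0.1,"y":0,"z":0.17,"yaw":0,"gripper":-1},{"x":0,"y":0,"z":0,"yaw":0,"gripper":-1}]' 25; python3 -m inch '[{"x":-0.1,"y":0,"z":0.17,"yaw":0,"gripper":-1},{"x":0,"y":0,"z":0,"yaw":0,"gripper":-1}]' 25;python3 -m inch '[{"x":-0.05,"y":0,"z":0.09,"yaw":0,"gripper":-1},{"x":0,"y":0,"z":0,"yaw":0,"gripper":-1}]' 25;python3 -m inch '[{"x":-0.05,"y":0,"z":0.09,"yaw":0,"gripper":-1},{"x":0,"y":0,"z":0,"yaw":0,"gripper":-1}]' 25
```

```text
time_s: 11.52
ee_pos: [582.8, 26.2, 157.7]
ee_rot: [180.0, 0.0, 6.5]
force: [0.5, -0.3, -1.5]
gripper_width: 14.0
time_s: 11.68
ee_pos: [581.8, 26.1, 156.1]
ee_rot: [180.0, 0.0, 6.5]
force: [1.4, -0.2, -2.4]
gripper_width: 13.9
time_s: 11.85
ee_pos: [581.4, 26.0, 155.4]
ee_rot: [180.0, -0.0, 6.5]
force: [0.1, 0.3, -1.8]
gripper_width: 13.8
time_s: 12.02
ee_pos: [581.3, 26.0, 155.0]
ee_rot: [180.0, -0.1, 6.5]
force: [0.7, 0.3, 1.5]
gripper_width: 13.4
```

Contact comes at about d ≈ 10.5 mm, where the 11 mm stop is expected. A small sideways nudge will show whether the shaft is captured.

```bash
python3 -m inch '[{"x":-0.05,"y":0,"z":0.09,"yaw":0,"gripper":-1},{"x":0,"y":0,"z":0,"yaw":0,"gripper":-1}]' 25; python3 -m inch '[{"x":0,"y":0.15,"z":-0.1,"yaw":0,"gripper":-1},{"x":0,"y":0.15,"z":0,"yaw":0,"gripper":-1},{"x":0,"y":0,"z":0,"yaw":0,"gripper":-1}]' 25; python3 -m inch '[{"x":0,"y":-0.3,"z":0,"yaw":0,"gripper":-1},{"x":0,"y":-0.3,"z":0,"yaw":0,"gripper":-1},{"x":0,"y":0,"z":0,"yaw":0,"gripper":-1}]' 25; python3 -m inch '[{"x":0,"y":0.3,"z":0,"yaw":0,"gripper":-1},{"x":0.3,"y":0,"z":0,"yaw":0,"gripper":-1},{"x":0,"y":0,"z":0,"yaw":0,"gripper":-1}]' 25
```

```text
time_s: 12.18
ee_pos: [581.3, 26.0, 154.7]
ee_rot: [180.0, -0.2, 6.5]
force: [1.6, 0.6, 4.3]
gripper_width: 14.0
time_s: 12.43
ee_pos: [581.2, 24.9, 154.9]
ee_rot: [-179.7, -0.1, 6.4]
force: [1.4, 6.7, 2.2]
gripper_width: 14.0
time_s: 12.68
ee_pos: [580.9, 27.8, 154.9]
ee_rot: [179.8, -0.1, 6.6]
force: [3.6, -3.6, 1.5]
gripper_width: 13.7
time_s: 12.93
ee_pos: [583.5, 26.2, 154.3]
ee_rot: [-180.0, 0.0, 6.5]
force: [2.1, 0.2, 1.0]
gripper_width: 13.9
```

The sideways nudge meets opposite forces (+6.7 and −3.6 N) within ±1.5 mm, so the shaft is captured in the entry. Next I'll turn the bar in a soft grip towards φ ≈ 30°, which is a tool yaw of +34° in world terms.

```bash
python3 -m inch '[{"x":-0.1,"y":0,"z":0,"yaw":0,"gripper":-1},{"x":0,"y":0,"z":0,"yaw":-1,"gripper":-1},{"x":0,"y":0,"z":0,"yaw":-1,"gripper":-1},{"x":0,"y":0,"z":0,"yaw":-1,"gripper":-1},{"x":0,"y":0,"z":0,"yaw":0,"gripper":-1}]' 4; python3 -m inch '[{"x":0,"y":0,"z":0,"yaw":-1,"gripper":-1},{"x":0,"y":0,"z":0,"yaw":-1,"gripper":-1},{"x":0,"y":0,"z":0,"yaw":-1,"gripper":-1},{"x":0,"y":0,"z":0,"yaw":-0.8,"gripper":-1},{"x":0,"y":0,"z":0,"yaw":0,"gripper":-1}]' 4
python3 - <<'E'
from workcell import cams,telemetry
import cv2,numpy as np
from h import *
print(telemetry.state()["torque"])
ims=[]
for n,w in(("scene",36),("wrist",140)):
    f=cams.grab_frame(n);np.savez(f"pics/{n}7.npz",**f)
    p=proj(f,(575,26,125)).astype(int)
    u0,v0=max(p[0]-w,0),max(p[1]-w,0);c=f["pixels"][v0:v0+2*w,u0:u0+2*w,::-1];print(n,u0,v0,c.shape)
    ims.append(cv2.resize(c,(400,400),interpolation=cv2.INTER_CUBIC))
cv2.imwrite("pics/z7.png",cv2.convertScaleAbs(np.hstack(ims),alpha=1.5,beta=10))
E
```

```text
time_s: 13.35
ee_pos: [582.7, 27.5, 155.1]
ee_rot: [-179.9, -0.1, 21.6]
force: [2.8, 5.9, 4.5]
gripper_width: 15.6
time_s: 13.77
ee_pos: [582.4, 27.3, 155.4]
ee_rot: [-179.9, -0.1, 40.5]
force: [-0.0, 3.9, 6.7]
gripper_width: 18.4
[ 0.86176907 -0.06670572 -0.06394015]
scene 224 148 (72, 72, 3)
wrist 126 122 (280, 280, 3)
```

View pics/z7.png

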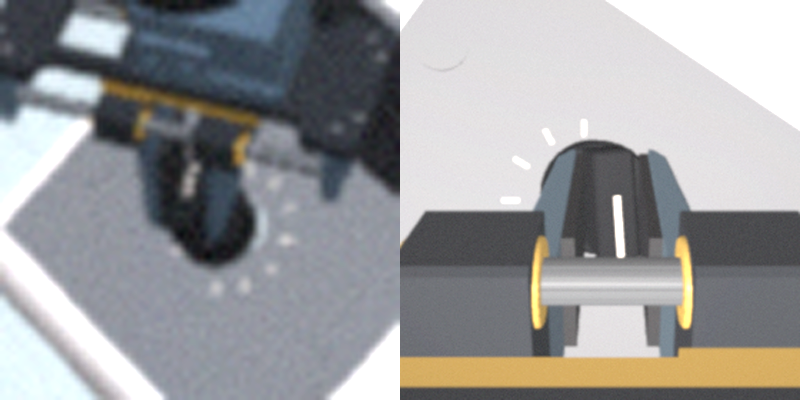

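The bar has followed the jaws and the knob sits on the shaft. The line runs from (612,195) to (621,257). I'll compute its turn on the plane normal to the shaft.

Run:
```python
import numpy as np
from h import *
f=dict(np.load("pics/wrist7.npz"))
a=np.radians(6.5);h=np.array([np.cos(a),np.sin(a),0]);zz=np.array([0,0,1.])
seat=np.array([559,23.5,96.]);n=.5*h+.866*zz;xs=-.866*h+.5*zz;ys=np.cross(n,xs)
for d in(11,6):
  P0=seat+(48+d)*n
  A,B=[onplane(f,u,P0,n)-P0 for u in((274.4,258.5),(280.7,301.9))]
  v=B-A;print(d,"start",A@xs,A@ys,"end",B@xs,B@ys,"len",np.linalg.norm(v),"phi",np.degrees(np.arctan2(v@ys,v@xs)))
```

```text
11 start -0.06014846824810882 -4.40368634963476 end 15.479578145550375 8.147164545927561 len 19.97577157890985 phi 38.9265020736725
6 start -0.7448593535955358 -3.1245706924145575 end 15.255859859040276 9.798606532674674 len 20.568361338228204 phi 38.9265020736728
```

The knob is at φ ≈ 39° and the shaft flat is at about 30°. I'll turn back 8°, open slightly to straddle the bar, and press the fingertips on the skirt top.

```bash
python3 -m inch '[{"x":0,"y":0,"z":0,"yaw":0.8,"gripper":-1},{"x":0,"y":0,"z":0,"yaw":0.8,"gripper":-1},{"x":0,"y":0,"z":0,"yaw":0,"gripper":-1}]' 4; python3 -m inch '[{"x":0,"y":0,"z":0,"yaw":0,"gripper":-0.55},{"x":0,"y":0,"z":0.1,"yaw":0,"gripper":-0.55},{"x":0,"y":0,"z":0.15,"yaw":0,"gripper":-0.55},{"x":0,"y":0,"z":0.15,"yaw":0,"gripper":-0.55},{"x":0,"y":0,"z":0,"yaw":0,"gripper":-0.55}]' 4;  python3 -m inch '[{"x":0,"y":0,"z":0.15,"yaw":0,"gripper":-0.55},{"x":0,"y":0,"z":0.15,"yaw":0,"gripper":-0.55},{"x":0,"y":0,"z":0,"yaw":0,"gripper":-0.55}]' 4
```

```text
time_s: 14.12
ee_pos: [581.9, 26.1, 155.4]
ee_rot: [-180.0, 0.0, 32.3]
force: [0.3, 2.0, 7.8]
gripper_width: 17.7
time_s: 14.53
ee_pos: [582.9, 26.1, 154.1]
ee_rot: [179.9, -0.1, 32.4]
force: [-0.9, 1.6, 20.0]
gripper_width: 20.5
time_s: 14.78
ee_pos: [584.0, 27.0, 153.6]
ee_rot: [179.9, -0.4, 32.4]
force: [-3.1, 3.8, 29.9]
gripper_width: 20.5
```

```bash
cat > phi.py <<'E'
import numpy as np,cv2
from h import *
from workcell import cams,telemetry
a=np.radians(6.5);H=np.array([np.cos(a),np.sin(a),0]);zz=np.array([0,0,1.])
seat=np.array([559,23.5,96.]);n=.5*H+.866*zz;xs=-.866*H+.5*zz;ys=np.cross(n,xs)
def phi(f=None,d=11):
    f=f or cams.grab_frame("wrist");g=cv2.cvtColor(f["pixels"],cv2.COLOR_RGB2GRAY)
    sat=f["pixels"].max(2).astype(int)-f["pixels"].min(2)
    m=((g>85)&(sat<40)).astype(np.uint8);m[:215]=0;m[318:]=0;m[:,:235]=0;m[:,320:]=0
    k,lab,st,ce=cv2.connectedComponentsWithStats(m)
    P0=seat+(48+d)*n
    for i in range(1,k):
        if 60<st[i,4]<700:
            (c,(w,h),_)=cv2.minAreaRect(np.argwhere(lab==i)[:,::-1].astype(np.float32))
            pts=np.argwhere(lab==i)[:,::-1].astype(float)
            vx,vy,x0,y0=cv2.fitLine(pts.astype(np.float32),cv2.DIST_HUBER,0,.01,.01).ravel()
            if vy<0:vx,vy=-vx,-vy
            t=(pts-[x0,y0])@[vx,vy];A,B=[onplane(f,(x0+vx*q,y0+vy*q),P0,n)-P0 for q in(t.min(),t.max())]
            v=B-A;print(i,st[i],"w,h",round(w,1),round(h,1),"phi %.1f len %.1f"%(np.degrees(np.arctan2(v@ys,v@xs)),np.linalg.norm(v)),"start xy %.1f %.1f"%(A@xs,A@ys))
    return f
E
python3 - <<'E'
from phi import *
print("old");phi(dict(np.load("pics/wrist7.npz")))
print("now");f=phi();np.savez("pics/w8.npz",**f)
E
```

```text
old
2 [274 258  10  45 315] w,h 44.3 7.1 phi 33.8 len 20.1 start xy -1.1 -3.2
now
2 [270 254   8  48 331] w,h 47.0 7.0 phi 22.9 len 21.2 start xy -4.6 -4.3
3 [286 292  10  11  73] w,h 10.0 9.0 phi -15.3 len 5.5 start xy 7.9 11.8
```

φ is now about 23°, a little short. I'll ease the press and sweep φ upward, watching for the drop.

```bash
python3 -m inch '[{"x":0,"y":0,"z":-0.2,"yaw":0,"gripper":-0.6},{"x":0,"y":0,"z":0,"yaw":-0.7,"gripper":-0.6},{"x":0,"y":0,"z":0,"yaw":-0.7,"gripper":-0.6},{"x":0,"y":0,"z":0,"yaw":0,"gripper":-0.6}]' 6; python3 -m inch '[{"x":0,"y":0,"z":0,"yaw":-0.6,"gripper":-0.6},{"x":0,"y":0,"z":0,"yaw":-0.6,"gripper":-0.6},{"x":0,"y":0,"z":0,"yaw":0,"gripper":-0.6}]' 6; python3 -c "
from phi import *
phi()"
```

```text
time_s: 15.17
ee_pos: [582.8, 27.4, 154.0]
ee_rot: [180.0, -0.2, 39.5]
force: [-3.8, 4.5, 23.7]
gripper_width: 18.6
time_s: 15.42
ee_pos: [582.7, 27.6, 153.9]
ee_rot: [180.0, -0.2, 45.4]
force: [-3.5, 4.8, 23.4]
gripper_width: 18.8
2 [276 263   9  40 279] w,h 39.2 7.1 phi 38.5 len 17.8 start xy -0.2 -2.7
```

The fingertips are bearing off-centre and tilting the knob. I'll ease off, turn back slightly, open, and check how the knob sits.

```bash
python3 -m inch '[{"x":0,"y":0,"z":-0.25,"yaw":0,"gripper":-0.6},{"x":0,"y":0,"z":-0.05,"yaw":0.6,"gripper":-0.8},{"x":0,"y":0,"z":0,"yaw":0.6,"gripper":-0.8},{"x":0,"y":0,"z":0,"yaw":0,"gripper":-0.8}]' 6; python3 -c "
from phi import *
phi()"; python3 -m inch '[{"x":0,"y":0,"z":0,"yaw":0,"gripper":-0.4},{"x":0,"y":0,"z":0,"yaw":0,"gripper":-0.2},{"x":0,"y":0,"z":0,"yaw":0,"gripper":-0.2},{"x":0,"y":0,"z":0,"yaw":0,"gripper":-0.2}]' 6;  python3 -c "
from phi import *
f=phi();np.savez('pics/w9.npz',**f);cv2.imwrite('pics/w9.png',cv2.convertScaleAbs(cv2.resize(f['pixels'][190:330,190:370,::-1],None,fx=4,fy=4,interpolation=cv2.INTER_CUBIC),alpha=1.6))"
```

```text
time_s: 15.8
ee_pos: [581.7, 26.3, 154.6]
ee_rot: [-180.0, 0.0, 39.3]
force: [-1.7, 1.9, 13.8]
gripper_width: 18.2
2 [275 263   9  40 281] w,h 39.3 7.1 phi 32.8 len 17.7 start xy 1.1 -1.2
time_s: 16.18
ee_pos: [581.7, 25.5, 152.7]
ee_rot: [180.0, 0.1, 39.4]
force: [0.5, -1.2, 2.1]
gripper_width: 36.2
2 [249 265   9  38 279] w,h 7.4 37.3 phi 26.3 len 16.3 start xy 6.8 -10.4
```

View pics/w9.png

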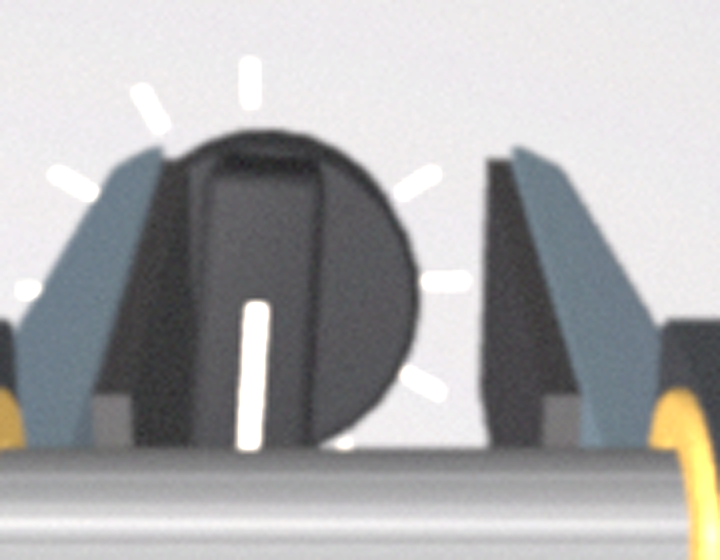

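The picture shows the knob standing alone between the open fingers and shifted towards the left pad. Its skirt is near crop (275,272) and the printed tick ring is centred at about (237,285). I'll check the line against different depths to see whether it has sunk.

Run:
```python
from phi import *
f=dict(np.load("pics/w9.npz"))
for d in(11,6,0,-6): phi(f,d)
for k in(-4,0,22,33,48,59): print(k,(proj(f,seat+k*n)-[190,190])*4)
# skirt contour fit: dark pixels right/top boundary
g=cv2.cvtColor(f["pixels"],cv2.COLOR_RGB2GRAY)
pts=[]
for v in range(226,300,3):
    row=g[v,262:306];i=np.where(row>100)[0]
    if len(i):pts.append((262+i[0],v))
for u in range(245,276,3):
    col=g[205:260,u];i=np.where(col<90)[0]
    if len(i):pts.append((u,205+i[0]))
print(pts)
for nm,k in(("top rim if d=11",33),("top rim if d=0",22),("bottom rim d=11",11),("bottom rim d=0",0)):
    W=np.array([onplane(f,p,seat+k*n,n)-(seat+k*n) for p in pts],float);q=np.c_[W@xs,W@ys]
    c,*_=np.linalg.lstsq(np.c_[2*q,np.ones(len(q))],(q**2).sum(1),rcond=None);print(nm,c[:2].round(1),"r",np.sqrt(c[2]+c[:2]@c[:2]).round(1))
```

```text
2 [249 265   9  38 279] w,h 7.4 37.3 phi 26.3 len 16.3 start xy 6.8 -10.4
2 [249 265   9  38 279] w,h 7.4 37.3 phi 26.3 len 16.8 start xy 6.4 -9.3
2 [249 265   9  38 279] w,h 7.4 37.3 phi 26.3 len 17.4 start xy 5.9 -8.0
2 [249 265   9  38 279] w,h 7.4 37.3 phi 26.3 len 18.0 start xy 5.3 -6.8
-4 [243.93286006 282.92534053]
0 [249.51592278 283.31258522]
22 [283.90992163 285.69817432]
33 [303.86808525 287.08248492]
48 [334.79766147 289.22777952]
59 [360.764179   291.02883328]
[(np.int64(273), 226), (np.int64(278), 229), (np.int64(282), 232), (np.int64(284), 235), (np.int64(287), 238), (np.int64(288), 241), (np.int64(290), 244), (np.int64(291), 247), (np.int64(293), 250), (np.int64(294), 253), (np.int64(295), 256), (np.int64(295), 259), (np.int64(295), 262), (np.int64(295), 265), (np.int64(295), 268), (np.int64(294), 271), (np.int64(294), 274), (np.int64(293), 277), (np.int64(291), 280), (np.int64(290), 283), (np.int64(288), 286), (np.int64(286), 289), (np.int64(283), 292), (np.int64(280), 295), (np.int64(275), 298), (245, np.int64(224)), (248, np.int64(223)), (251, np.int64(223)), (254, np.int64(223)), (257, np.int64(222)), (260, np.int64(223)), (263, np.int64(223)), (266, np.int64(224)), (269, np.int64(225)), (272, np.int64(226)), (275, np.int64(228))]
top rim if d=11 [ 2.8 -4. ] r 21.0
top rim if d=0 [ 1.7 -1.7] r 22.2
bottom rim d=11 [0.6 0.7] r 23.4
bottom rim d=0 [-0.4  3. ] r 24.6
```

The outline fits a knob still captured on the shaft at d ≈ 11, φ ≈ 26°, but leaning about 18° over the shaft tip. I'll open, rise, close the fingers, and press its top near the axis to square it up. If the flats match, it should sink.

```bash
python3 -m inch '[{"x":0,"y":0,"z":0,"yaw":0,"gripper":0.3},{"x":0,"y":0,"z":0,"yaw":0,"gripper":0.3},{"x":0,"y":0,"z":-1,"yaw":0,"gripper":0.3},{"x":0,"y":0,"z":-2,"yaw":0,"gripper":0.3},{"x":0,"y":0,"z":-2,"yaw":0,"gripper":0},{"x":0,"y":0,"z":0,"yaw":1,"gripper":-0.5},{"x":0,"y":0,"z":0,"yaw":1,"gripper":-1},{"x":0,"y":0,"z":0,"yaw":1,"gripper":-1},{"x":0,"y":0,"z":0,"yaw":1,"gripper":-1},{"x":0,"y":0,"z":0,"yaw":1,"gripper":-1},{"x":0,"y":0,"z":0,"yaw":1,"gripper":-1},{"x":0,"y":0,"z":0,"yaw":0.58,"gripper":-1}]' 20
python3 - <<'E'
from phi import *
import cv2
f=cams.grab_frame("scene");T=cams.grab_frame("top");np.savez("pics/s10.npz",**f);np.savez("pics/t10.npz",**T)
s=telemetry.state();p=s["ee_pos"];print(p,s["ee_rot"],s["gripper_width"],"h",p@H,"lat",-np.sin(a)*p[0]+np.cos(a)*p[1])
E
```

```text
time_s: 17.23
ee_pos: [581.8, 26.2, 202.7]
ee_rot: [-180.0, 0.1, 6.4]
force: [-0.8, 0.8, -0.0]
gripper_width: 8.7
[581.95550863  26.22279763 202.62233302] [-1.79994087e+02  6.63989356e-02  6.63694368e+00] 1.6112974909194095 h 581.1831195995182 lat -39.82500014542286
```

```bash
python3 -m inch '[{"x":1.3,"y":0,"z":0,"yaw":0,"gripper":-1},{"x":1.3,"y":0,"z":0.5,"yaw":0,"gripper":-1},{"x":0,"y":0,"z":1,"yaw":0,"gripper":-1},{"x":0,"y":0,"z":0.8,"yaw":0,"gripper":-1},{"x":0,"y":0,"z":0,"yaw":0,"gripper":-1}]' 20;  python3 -m inch '[{"x":0,"y":0,"z":0.3,"yaw":0,"gripper":-1},{"x":0,"y":0,"z":0.3,"yaw":0,"gripper":-1},{"x":0,"y":0,"z":0,"yaw":0,"gripper":-1}]' 20; python3 -m inch '[{"x":0,"y":0,"z":0.2,"yaw":0,"gripper":-1},{"x":0,"y":0,"z":0.2,"yaw":0,"gripper":-1},{"x":0,"y":0,"z":0,"yaw":0,"gripper":-1}]' 20
```

```text
time_s: 17.75
ee_pos: [606.2, 29.1, 176.5]
ee_rot: [-180.0, 0.4, 6.7]
force: [0.3, 0.3, 0.2]
gripper_width: 0.1
time_s: 18.0
ee_pos: [607.6, 29.1, 173.1]
ee_rot: [-180.0, 0.1, 6.6]
force: [-0.0, -0.0, 0.2]
gripper_width: 0.3
time_s: 18.25
ee_pos: [608.0, 29.1, 169.4]
ee_rot: [180.0, 0.0, 6.6]
force: [-0.3, -0.2, 0.4]
gripper_width: 0.2
```

```bash
python3 -m inch '[{"x":0,"y":0,"z":0.15,"yaw":0,"gripper":-1},{"x":0,"y":0,"z":0.15,"yaw":0,"gripper":-1},{"x":0,"y":0,"z":0,"yaw":0,"gripper":-1}]' 20;  python3 -m inch '[{"x":-0.1,"y":0,"z":0.17,"yaw":0,"gripper":-1},{"x":0,"y":0,"z":0,"yaw":0,"gripper":-1}]' 20; python3 -m inch '[{"x":-0.1,"y":0,"z":0.17,"yaw":0,"gripper":-1},{"x":0,"y":0,"z":0,"yaw":0,"gripper":-1}]' 20; python3 -m inch '[{"x":-0.1,"y":0,"z":0.17,"yaw":0,"gripper":-1},{"x":0,"y":0,"z":0,"yaw":0,"gripper":-1}]' 20
```

```text
time_s: 18.5
ee_pos: [608.1, 29.1, 166.3]
ee_rot: [180.0, 0.0, 6.6]
force: [-0.3, -0.1, -0.1]
gripper_width: 0.3
time_s: 18.67
ee_pos: [607.3, 29.0, 164.9]
ee_rot: [180.0, -0.0, 6.6]
force: [1.1, -0.7, 0.9]
gripper_width: 0.3
time_s: 18.83
ee_pos: [606.3, 28.8, 163.2]
ee_rot: [180.0, -0.0, 6.6]
force: [1.8, -0.5, 0.8]
gripper_width: 0.6
time_s: 19.0
ee_pos: [605.2, 28.6, 161.4]
ee_rot: [180.0, -0.0, 6.6]
force: [1.7, -0.6, 1.0]
gripper_width: 0.6
```

```bash
python3 -m inch '[{"x":-0.1,"y":0,"z":0.17,"yaw":0,"gripper":-1},{"x":0,"y":0,"z":0,"yaw":0,"gripper":-1}]' 20; python3 -m inch '[{"x":-0.1,"y":0,"z":0.17,"yaw":0,"gripper":-1},{"x":0,"y":0,"z":0,"yaw":0,"gripper":-1}]' 20
```

```text
time_s: 19.17
ee_pos: [604.2, 28.5, 159.6]
ee_rot: [180.0, -0.0, 6.6]
force: [1.6, 0.1, 0.6]
gripper_width: 0.2
time_s: 19.33
ee_pos: [603.1, 28.5, 157.9]
ee_rot: [180.0, 0.0, 6.6]
force: [1.6, -0.5, 0.6]
gripper_width: 0.3
```

The force is mostly horizontal, so I may be pushing the bar sideways. I'll back off, open, and measure the knob again from above.

```bash
python3 -m inch '[{"x":0.2,"y":0,"z":-0.5,"yaw":0,"gripper":-1},{"x":0,"y":0,"z":-2,"yaw":0,"gripper":-1},{"x":-0.5,"y":0,"z":-3,"yaw":0,"gripper":0},{"x":-1.0,"y":0,"z":-2,"yaw":0,"gripper":0.6},{"x":-1.0,"y":0,"z":-1,"yaw":0,"gripper":0.6},{"x":0,"y":0,"z":0,"yaw":0,"gripper":0.6},{"x":0,"y":0,"z":0,"yaw":0,"gripper":0.6},{"x":0,"y":0,"z":0,"yaw":0,"gripper":0.6}]' 20
python3 - <<'E'
from phi import *
f=cams.grab_frame("wrist");np.savez("pics/w11.npz",**f)
for d in (11,0): print(d,[proj(f,seat+(d+k)*n).round(0) for k in(0,22,48)])
phi(f,11)
print(proj(f,seat))
p=proj(f,seat+20*n).astype(int);c=f["pixels"][max(p[1]-70,0):p[1]+70,p[0]-90:p[0]+90,::-1];print(p)
cv2.imwrite("pics/w11.png",cv2.convertScaleAbs(cv2.resize(c,None,fx=4,fy=4,interpolation=cv2.INTER_CUBIC),alpha=1.6))
E
```

```text
time_s: 20.0
ee_pos: [579.6, 26.0, 241.6]
ee_rot: [-180.0, 0.2, 6.6]
force: [-0.2, -0.9, -0.1]
gripper_width: 37.6
11 [array([274., 212.]), array([274., 207.]), array([274., 199.])]
0 [array([274., 215.]), array([274., 210.]), array([274., 203.])]
[273.72987196 214.72672579]
[273 210]
```

View pics/w11.png

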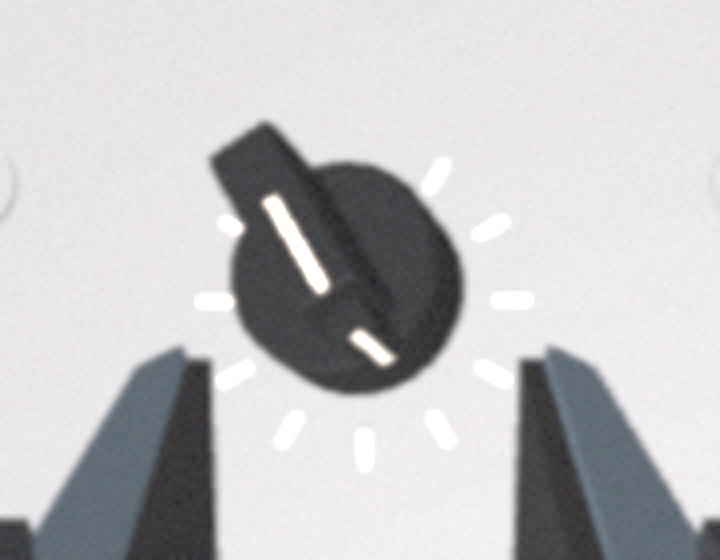

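This was my last picture, and it is clear. The knob sits on the shaft with its line running from (270,200) to (322,290), so φ ≈ 31° and it matches the flat. It leans about 18° to the left and slightly downslope. I'll straddle the round skirt with the jaws along the seat's y. The pads are parallel to the shaft there, so closing squares the roll whatever the turn.

```bash
python3 -m inch '[{"x":-0.15,"y":0,"z":1,"yaw":0,"gripper":0.8},{"x":0,"y":0,"z":2.5,"yaw":0,"gripper":0.8},{"x":0,"y":0,"z":3,"yaw":0,"gripper":0.8},{"x":0,"y":0,"z":2.5,"yaw":0,"gripper":0.8},{"x":0,"y":0,"z":1.5,"yaw":0,"gripper":0.8},{"x":0,"y":0,"z":0.5,"yaw":0,"gripper":0.8},{"x":0,"y":0,"z":0,"yaw":0,"gripper":0.8},{"x":0,"y":0,"z":0,"yaw":0,"gripper":0.8}]' 20; python3 -m inch '[{"x":0,"y":0,"z":0,"yaw":0,"gripper":0.1},{"x":0,"y":0,"z":0,"yaw":0,"gripper":-0.2},{"x":0,"y":0,"z":0,"yaw":0,"gripper":-0.4},{"x":0,"y":0,"z":0,"yaw":0,"gripper":-0.4},{"x":0,"y":0,"z":0,"yaw":0,"gripper":-0.4},{"x":0,"y":0,"z":0,"yaw":0,"gripper":-0.4}]' 10
python3 -c "
from phi import *
phi()
p=telemetry.state()['ee_pos'];print(p@H)"
```

```text
time_s: 20.72
ee_pos: [579.1, 25.8, 132.9]
ee_rot: [180.0, 0.0, 6.6]
force: [-0.8, 0.7, 0.3]
gripper_width: 82.1
time_s: 21.22
ee_pos: [579.1, 25.8, 133.5]
ee_rot: [-180.0, -0.0, 6.6]
force: [0.3, -0.0, 0.5]
gripper_width: 45.1
3 [255 247  31  45 363] w,h 49.9 7.4 phi 31.6 len 20.2 start xy -12.2 -6.7
578.3090054759585
```

```bash
python3 -m inch '[{"x":0,"y":0,"z":0,"yaw":0,"gripper":-0.4},{"x":0,"y":0,"z":0,"yaw":0,"gripper":-0.4},{"x":0,"y":0,"z":0,"yaw":0,"gripper":-0.4}]' 35
python3 -c "
from phi import *
phi()
p=telemetry.state()['ee_pos'];print(p@H,telemetry.state()['force'],telemetry.state()['torque'])"
```

```text
time_s: 21.52
ee_pos: [579.1, 25.9, 133.3]
ee_rot: [-180.0, -0.0, 6.6]
force: [0.3, 0.9, 1.8]
gripper_width: 40.6
1 [235 215  23  40 276] w,h 39.0 22.0 phi -9.9 len 17.8 start xy -27.0 -13.1
3 [263 245  31  44 358] w,h 50.2 7.4 phi 32.6 len 20.3 start xy -13.1 -3.9
578.2715343342039 [-0.21630792  1.55088935  1.25012576] [ 0.21268208 -0.00961142  0.00410472]
```

Roll is squared now (width 40.6, φ ≈ 32°), but a downslope pitch of about 14° remains. Pressing along the shaft against the tip's downslope edge should right it.

```bash
python3 -m inch '[{"x":-0.1,"y":0,"z":0.17,"yaw":0,"gripper":-0.4},{"x":0,"y":0,"z":0,"yaw":0,"gripper":-0.4}]' 20; python3 -m inch '[{"x":-0.1,"y":0,"z":0.17,"yaw":0,"gripper":-0.4},{"x":0,"y":0,"z":0,"yaw":0,"gripper":-0.4}]' 20; python3 -m inch '[{"x":-0.1,"y":0,"z":0.17,"yaw":0,"gripper":-0.4},{"x":0,"y":0,"z":0,"yaw":0,"gripper":-0.4}]' 20
python3 -c "
from phi import *
phi()
p=telemetry.state()['ee_pos'];print(p@H,telemetry.state()['force'],telemetry.state()['torque'])"
```

```text
time_s: 21.73
ee_pos: [579.0, 25.8, 132.8]
ee_rot: [180.0, -0.2, 6.6]
force: [1.2, 1.4, 7.6]
gripper_width: 40.6
time_s: 21.9
ee_pos: [578.9, 25.7, 132.3]
ee_rot: [180.0, -0.3, 6.6]
force: [0.4, 1.9, 11.4]
gripper_width: 40.5
time_s: 22.07
ee_pos: [578.6, 25.6, 131.6]
ee_rot: [180.0, -0.5, 6.6]
force: [0.1, 1.2, 15.5]
gripper_width: 40.3
1 [235 215  21  40 278] w,h 39.0 20.0 phi -6.9 len 17.2 start xy -26.7 -13.3
3 [265 241  32  44 356] w,h 49.9 7.2 phi 33.4 len 20.1 start xy -14.7 -2.7
577.8193501035051 [ 0.52877767  1.07012951 15.32741116] [ 0.20570117  0.06921819 -0.02295285]
```

Pressing alone doesn't right it. Instead I'll move the grip upslope, so the entry ring bears on the shaft below the pads and swings the knob upright, using the line's position as feedback.

```bash
python3 -m inch '[{"x":0.05,"y":0,"z":-0.3,"yaw":0,"gripper":-0.4},{"x":-0.17,"y":0,"z":-0.1,"yaw":0,"gripper":-0.4},{"x":-0.17,"y":0,"z":-0.1,"yaw":0,"gripper":-0.4},{"x":0,"y":0,"z":0,"yaw":0,"gripper":-0.4}]' 12
python3 -c "
from phi import *
phi()"
python3 -m inch '[{"x":-0.17,"y":0,"z":-0.1,"yaw":0,"gripper":-0.4},{"x":-0.17,"y":0,"z":-0.1,"yaw":0,"gripper":-0.4},{"x":0,"y":0,"z":0,"yaw":0,"gripper":-0.4}]' 12
python3 -c "
from phi import *
phi()"
```

```text
time_s: 22.45
ee_pos: [575.2, 25.2, 133.6]
ee_rot: [180.0, -0.3, 6.6]
force: [5.3, 2.4, 1.3]
gripper_width: 40.7
2 [266 252  31  47 396] w,h 52.3 7.7 phi 30.4 len 20.8 start xy -6.3 -2.0
4 [307 290  10  13  77] w,h 8.4 12.8 phi -18.3 len 5.0 start xy 8.6 16.5
time_s: 22.75
ee_pos: [572.5, 25.0, 134.6]
ee_rot: [180.0, -0.4, 6.6]
force: [8.7, 1.5, -3.0]
gripper_width: 40.5
2 [267 258  30  45 381] w,h 50.3 7.7 phi 30.3 len 19.8 start xy -0.8 -2.0
3 [235 290   8  13  64] w,h 12.0 7.0 phi 23.9 len 5.2 start xy 11.5 -15.4
4 [305 290  12  13  93] w,h 12.0 11.0 phi -28.7 len 5.6 start xy 11.5 16.6
```

That worked. The line start went from −14.7 through −6.3 to −0.8 mm (upright ≈ −3), with φ ≈ 30°. I'll ease back slightly, tighten, and press along the shaft.

```bash
python3 -m inch '[{"x":0.08,"y":0,"z":0.05,"yaw":0,"gripper":-0.4},{"x":-0.05,"y":0,"z":0.09,"yaw":0,"gripper":-0.4},{"x":-0.05,"y":0,"z":0.09,"yaw":0,"gripper":-0.4},{"x":0,"y":0,"z":0,"yaw":0,"gripper":-0.4}]' 25
python3 -m inch '[{"x":-0.1,"y":0,"z":0.17,"yaw":0,"gripper":-0.4},{"x":0,"y":0,"z":0,"yaw":0,"gripper":-0.4}]' 25
python3 -m inch '[{"x":-0.1,"y":0,"z":0.17,"yaw":0,"gripper":-0.4},{"x":0,"y":0,"z":0,"yaw":0,"gripper":-0.4}]' 25
python3 -c "
from phi import *
phi()
p=telemetry.state()['ee_pos'];print(p@H)"
```

```text
time_s: 23.13
ee_pos: [571.9, 24.9, 133.1]
ee_rot: [180.0, -0.3, 6.6]
force: [6.3, 1.4, -0.9]
gripper_width: 40.2
time_s: 23.3
ee_pos: [570.6, 24.9, 130.7]
ee_rot: [-180.0, -0.3, 6.6]
force: [7.8, 1.2, -4.1]
gripper_width: 40.0
time_s: 23.47
ee_pos: [570.2, 24.8, 129.5]
ee_rot: [180.0, -0.4, 6.6]
force: [7.6, 2.2, -1.4]
gripper_width: 39.7
2 [267 257  30  46 392] w,h 52.1 7.7 phi 30.4 len 19.7 start xy -1.5 -2.0
3 [235 291   8  12  62] w,h 11.0 7.0 phi 25.5 len 4.7 start xy 11.2 -14.8
4 [305 290  12  13  92] w,h 9.2 13.6 phi -25.8 len 5.0 start xy 10.9 15.7
569.3891427445933
```

```bash
python3 -m inch '[{"x":-0.05,"y":0,"z":0.17,"yaw":0,"gripper":-0.4},{"x":0,"y":0,"z":0,"yaw":0,"gripper":-0.4}]' 30
python3 -m inch '[{"x":-0.05,"y":0,"z":0.17,"yaw":0,"gripper":-0.4},{"x":0,"y":0,"z":0,"yaw":0,"gripper":-0.4}]' 30
python3 -m inch '[{"x":-0.05,"y":0,"z":0.17,"yaw":0,"gripper":-0.4},{"x":0,"y":0,"z":0,"yaw":0,"gripper":-0.4}]' 30
python3 -c "
from phi import *
phi(d=6)
p=telemetry.state()['ee_pos'];print(p@H)"
```

```text
time_s: 23.68
ee_pos: [570.4, 24.8, 129.1]
ee_rot: [180.0, -0.5, 6.6]
force: [6.9, 2.3, 4.7]
gripper_width: 40.3
time_s: 23.85
ee_pos: [570.4, 24.8, 128.9]
ee_rot: [180.0, -0.6, 6.6]
force: [5.1, 1.7, 11.6]
gripper_width: 40.4
time_s: 24.02
ee_pos: [570.4, 24.8, 128.8]
ee_rot: [180.0, -0.7, 6.6]
force: [2.2, 2.4, 19.3]
gripper_width: 40.1
2 [266 255  31  48 401] w,h 52.8 7.7 phi 30.2 len 20.7 start xy -3.0 -2.2
3 [235 291   8  12  61] w,h 7.0 11.0 phi 22.5 len 4.8 start xy 10.8 -15.2
4 [306 290  11  13  86] w,h 8.6 13.8 phi -27.6 len 5.4 start xy 10.6 16.2
569.6248627521622
```

```bash
python3 -m inch '[{"x":-0.05,"y":0,"z":0.15,"yaw":0,"gripper":-0.4},{"x":0,"y":0,"z":0,"yaw":0,"gripper":-0.4}]' 45
python3 -m inch '[{"x":-0.1,"y":0,"z":0.1,"yaw":0,"gripper":-0.4},{"x":0,"y":0,"z":0,"yaw":0,"gripper":-0.4}]' 45
python3 -m inch '[{"x":-0.1,"y":0,"z":0.1,"yaw":0,"gripper":-0.4},{"x":0,"y":0,"z":0,"yaw":0,"gripper":-0.4}]' 45
python3 -c "
from phi import *
phi(d=6)
p=telemetry.state()['ee_pos'];print(p@H)"
```

```text
time_s: 24.23
ee_pos: [570.5, 24.8, 128.8]
ee_rot: [180.0, -0.8, 6.6]
force: [1.4, 2.6, 27.3]
gripper_width: 39.9
time_s: 24.4
ee_pos: [570.4, 24.8, 128.7]
ee_rot: [180.0, -1.0, 6.6]
force: [1.9, 3.2, 31.2]
gripper_width: 39.9
time_s: 24.57
ee_pos: [570.4, 24.8, 128.7]
ee_rot: [180.0, -1.1, 6.6]
force: [2.8, 4.4, 34.3]
gripper_width: 39.9
2 [266 255  31  48 403] w,h 52.8 7.7 phi 30.0 len 20.7 start xy -3.1 -2.1
4 [306 291  10  12  82] w,h 11.0 9.0 phi -31.5 len 5.1 start xy 11.2 16.2
569.487382861461
```

It stops firmly at 34 N without the drop I expected. I need the depth. I'll calibrate the white line's measured length on the mat image with the same blob method and use it as a range gauge.

Run:
```python
from phi import *
def blob(f,box,thr=85):
    g=cv2.cvtColor(f["pixels"],cv2.COLOR_RGB2GRAY);sat=f["pixels"].max(2).astype(int)-f["pixels"].min(2)
    m=((g>thr)&(sat<40)).astype(np.uint8);M=np.zeros_like(m);u0,v0,u1,v1=box;M[v0:v1,u0:u1]=m[v0:v1,u0:u1]
    k,lab,st,ce=cv2.connectedComponentsWithStats(M)
    i=max((i for i in range(1,k) if st[i,4]<900),key=lambda i:st[i,4])
    pts=np.argwhere(lab==i)[:,::-1].astype(np.float32)
    (c,wh,an)=cv2.minAreaRect(pts);q=cv2.boxPoints((c,wh,an));return pts,q,wh
def L(f,pts,P0,nn):
    vx,vy,x0,y0=cv2.fitLine(pts,cv2.DIST_HUBER,0,.01,.01).ravel();t=(pts-[x0,y0])@[vx,vy]
    A,B=[onplane(f,(x0+vx*q,y0+vy*q),P0,nn) for q in(t.min()-.5,t.max()+.5)];return np.linalg.norm(A-B)
w2=dict(np.load("pics/w2.npz"));pts,q,wh=blob(w2,(255,185,285,222));print("mat",wh,L(w2,pts,np.array([0,0,52.]),zz))
w11=dict(np.load("pics/w11.npz"));pts,q,wh=blob(w11,(240,180,268,216));print("w11",wh,[round(L(w11,pts,seat+(48+d)*n,n),2) for d in(11,6,0)])
f=cams.grab_frame("wrist");np.savez("pics/w12.npz",**f);pts,q,wh=blob(f,(255,240,305,318));print("now",wh,[round(L(f,pts,seat+(48+d)*n,n),2) for d in(11,6,0)])
# skirt outline & upper bar profile
g=cv2.cvtColor(f["pixels"],cv2.COLOR_RGB2GRAY)
for u in(262,268,274,280,286): print(u,[int(x) for x in g[180:262:2,u]])
print([ (k,proj(f,seat+k*n-21*xs).round(1)) for k in(0,6,11,22,28,33)])
```

```text
mat (28.3012638092041, 5.044438362121582) 22.00097196535051
w11 (27.784883499145508, 5.398617267608643) [np.float64(20.15), np.float64(20.56), np.float64(21.04)]
now (9.0, 49.0) [np.float64(18.91), np.float64(19.56), np.float64(20.33)]
262 [154, 155, 154, 155, 155, 154, 155, 153, 154, 154, 156, 155, 154, 155, 154, 155, 153, 156, 156, 155, 115, 48, 47, 49, 45, 49, 49, 48, 50, 50, 49, 51, 50, 50, 54, 51, 49, 53, 52, 50, 53]
268 [154, 153, 154, 155, 153, 155, 154, 156, 154, 154, 155, 153, 154, 153, 155, 154, 156, 155, 156, 155, 153, 104, 61, 42, 43, 48, 52, 50, 49, 49, 51, 51, 52, 51, 46, 52, 52, 51, 130, 233, 185]
274 [156, 155, 156, 154, 155, 156, 155, 155, 155, 155, 153, 154, 155, 157, 154, 156, 154, 157, 155, 156, 157, 157, 155, 110, 43, 48, 44, 35, 41, 43, 48, 49, 53, 48, 50, 52, 51, 54, 55, 93, 189]
280 [155, 155, 154, 153, 155, 154, 154, 156, 154, 155, 157, 154, 154, 156, 155, 156, 155, 156, 156, 155, 156, 156, 156, 128, 45, 50, 52, 52, 50, 52, 48, 44, 38, 37, 44, 47, 49, 52, 51, 54, 50]
286 [156, 153, 155, 156, 155, 155, 154, 155, 154, 154, 154, 154, 155, 156, 155, 154, 155, 156, 155, 156, 156, 156, 156, 155, 100, 41, 52, 52, 53, 51, 52, 53, 52, 54, 51, 51, 48, 38, 35, 40, 46]
[(0, array([273.5, 232. ])), (6, array([273.5, 230.2])), (11, array([273.5, 228.7])), (22, array([273.5, 225.1])), (28, array([273.5, 223. ])), (33, array([273.5, 221.1]))]
```

The line length favours d = 0 (20.3 mm there, 18.9 mm at d = 11, against 22.0 mm on the mat). The skirt's downslope rim at row 226 also fits the home position (225 predicted, 221 at d = 11). Together with the hard stop at 34 N, it has probably snapped home already. I'll unload, open, rise, and check whether it still leans.

```bash
python3 -m inch '[{"x":0.1,"y":0,"z":-0.3,"yaw":0,"gripper":-0.4},{"x":0,"y":0,"z":0,"yaw":0,"gripper":-0.4},{"x":0,"y":0,"z":0,"yaw":0,"gripper":0},{"x":0,"y":0,"z":0,"yaw":0,"gripper":0.8},{"x":0,"y":0,"z":0,"yaw":0,"gripper":0.8},{"x":0,"y":0,"z":0,"yaw":0,"gripper":0.8}]' 20
python3 -m inch '[{"x":0.2,"y":0,"z":-2,"yaw":0,"gripper":0.8},{"x":0.4,"y":0,"z":-3,"yaw":0,"gripper":0.8},{"x":0.4,"y":0,"z":-3,"yaw":0,"gripper":0.6},{"x":0,"y":0,"z":-3,"yaw":0,"gripper":0.3},{"x":0,"y":0,"z":0,"yaw":0,"gripper":0},{"x":0,"y":0,"z":0,"yaw":0,"gripper":0}]' 20
python3 - <<'E'
from phi import *
f=cams.grab_frame("wrist");np.savez("pics/w13.npz",**f)
g=cv2.cvtColor(f["pixels"],cv2.COLOR_RGB2GRAY)
p=proj(f,seat+20*n);u,v=p.astype(int);print(p)
m=np.zeros_like(g);m[v-45:v+45,u-45:u+45]=(g[v-45:v+45,u-45:u+45]<100)*255
c=max(cv2.findContours(m,0,2)[0],key=cv2.contourArea);hull=cv2.convexHull(c)
x,y,w,hh=cv2.boundingRect(c);print("knob bbox u %d-%d v %d-%d"%(x,x+w,y,y+hh))
ang=np.linspace(0,2*np.pi,200)
for d in(0,6,11):
    R=np.array([proj(f,seat+(d+k)*n+21*(np.cos(t)*xs+np.sin(t)*ys)) for k in(0,22) for t in ang])
    N=np.array([proj(f,seat+(d+40)*n+23*(np.cos(t)*xs+np.sin(t)*ys)) for t in[np.radians(30)]])
    print(d,"skirt bbox u %.1f-%.1f v %.1f-%.1f"%(R[:,0].min(),R[:,0].max(),R[:,1].min(),R[:,1].max()),"bar back",proj(f,seat+(d+48)*n-19*(np.cos(.52)*xs+np.sin(.52)*ys)).round(1))
gm=((g>110)&(m*0+1>0)).astype(np.uint8);M=np.zeros_like(gm);cv2.fillPoly(M,[hull],1);gm&=cv2.erode(M,np.ones((5,5)))
k,lab,st,ce=cv2.connectedComponentsWithStats(gm)
for i in range(1,k):
    if st[i,4]>15:
        pts=np.argwhere(lab==i)[:,::-1].astype(np.float32);vx,vy,x0,y0=cv2.fitLine(pts,cv2.DIST_HUBER,0,.01,.01).ravel()
        if vy<0:vx,vy=-vx,-vy
        t=(pts-[x0,y0])@[vx,vy]
        for d in(0,11):
            P0=seat+(48+d)*n;A,B=[onplane(f,(x0+vx*q,y0+vy*q),P0,n)-P0 for q in(t.min()-.5,t.max()+.5)];V=B-A
            print(st[i],d,"start",(A@xs).round(1),(A@ys).round(1),"len",np.linalg.norm(V).round(1),"phi",np.degrees(np.arctan2(V@ys,V@xs)).round(1))
E
```

```text
time_s: 25.17
ee_pos: [564.5, 24.0, 123.4]
ee_rot: [180.0, 0.0, 6.6]
force: [1.2, 0.4, 2.3]
gripper_width: 62.6
time_s: 25.67
ee_pos: [574.3, 25.0, 234.3]
ee_rot: [180.0, -0.0, 6.6]
force: [0.0, 0.3, -1.8]
gripper_width: 55.6
[273.15641167 207.18010191]
knob bbox u 246-302 v 174-238
0 skirt bbox u 245.5-300.8 v 180.0-237.7 bar back [259.7 176.1]
6 skirt bbox u 244.9-301.4 v 177.9-236.8 bar back [259.4 173.6]
11 skirt bbox u 244.4-301.9 v 176.0-236.0 bar back [259.2 171.5]
[269 193  18  28 141] 0 start -4.2 -2.4 len 21.7 phi 30.4
[269 193  18  28 141] 11 start -1.5 -2.3 len 20.7 phi 30.4
```

The knob now stands upright on its own, with φ = 30.4° and its outline matching home (skirt bottom edge 238 against 237.7 predicted for d = 0). To rule out a rest on the balls 5–8 mm out, I'll press its top along the shaft with closed fingers.

```bash
python3 -m inch '[{"x":1.1,"y":0,"z":0.5,"yaw":0,"gripper":-1},{"x":1.05,"y":0,"z":0.5,"yaw":0,"gripper":-1},{"x":0,"y":0,"z":1,"yaw":0,"gripper":-1},{"x":0,"y":0,"z":1,"yaw":0,"gripper":-1},{"x":0,"y":0,"z":1.5,"yaw":0,"gripper":-1},{"x":0,"y":0,"z":1.5,"yaw":0,"gripper":-1},{"x":0,"y":0,"z":0.6,"yaw":0,"gripper":-1},{"x":0,"y":0,"z":0,"yaw":0,"gripper":-1},{"x":0,"y":0,"z":0,"yaw":0,"gripper":-1}]' 20; python3 -m inch '[{"x":-0.1,"y":0,"z":0.17,"yaw":0,"gripper":-1},{"x":-0.1,"y":0,"z":0.17,"yaw":0,"gripper":-1},{"x":0,"y":0,"z":0,"yaw":0,"gripper":-1}]' 20;  python3 -m inch '[{"x":-0.1,"y":0,"z":0.17,"yaw":0,"gripper":-1},{"x":0,"y":0,"z":0,"yaw":0,"gripper":-1}]' 20;  python3 -m inch '[{"x":-0.1,"y":0,"z":0.17,"yaw":0,"gripper":-1},{"x":0,"y":0,"z":0,"yaw":0,"gripper":-1}]' 20
```

```text
time_s: 26.47
ee_pos: [595.3, 27.6, 166.6]
ee_rot: [-180.0, 0.1, 6.6]
force: [-0.0, -0.5, -0.2]
gripper_width: 0.7
time_s: 26.72
ee_pos: [594.8, 27.6, 165.5]
ee_rot: [180.0, -0.2, 6.6]
force: [1.0, 0.7, 4.9]
gripper_width: 0.3
time_s: 26.88
ee_pos: [594.8, 27.7, 165.2]
ee_rot: [180.0, -0.4, 6.6]
force: [0.7, 0.5, 9.9]
gripper_width: 0.4
time_s: 27.05
ee_pos: [594.9, 27.6, 165.0]
ee_rot: [180.0, -0.6, 6.6]
force: [2.1, 1.1, 14.7]
gripper_width: 0.4
```

```bash
python3 -m inch '[{"x":-0.1,"y":0,"z":0.17,"yaw":0,"gripper":-1},{"x":0,"y":0,"z":0,"yaw":0,"gripper":-1}]' 20;  python3 -m inch '[{"x":-0.1,"y":0,"z":0.17,"yaw":0,"gripper":-1},{"x":0,"y":0,"z":0,"yaw":0,"gripper":-1}]' 20;  python3 -m inch '[{"x":-0.1,"y":0,"z":0.17,"yaw":0,"gripper":-1},{"x":0,"y":0,"z":0,"yaw":0,"gripper":-1}]' 20
```

```text
time_s: 27.22
ee_pos: [595.1, 27.6, 164.9]
ee_rot: [180.0, -0.8, 6.6]
force: [2.8, 0.4, 20.6]
gripper_width: 0.4
time_s: 27.38
ee_pos: [595.4, 27.5, 164.7]
ee_rot: [179.9, -1.0, 6.6]
force: [2.4, 0.6, 24.3]
gripper_width: 0.3
time_s: 27.55
ee_pos: [595.8, 27.5, 164.5]
ee_rot: [179.9, -1.3, 6.6]
force: [4.2, 1.4, 30.7]
gripper_width: 0.3
```

It carries 30 N with no drop. The top-contact height leaves depth ambiguous (d ≈ 0–5, depending on the fingertip half-width). I'll touch the bare slope beside the knob with the same fingertip edge. The distance between the two contacts along the shaft must be 52 + d mm.

```bash
python3 -m inch '[{"x":0.3,"y":0,"z":-1,"yaw":0,"gripper":-1},{"x":0,"y":0,"z":-1.5,"yaw":0,"gripper":-1},{"x":0,"y":-2,"z":0,"yaw":0,"gripper":-1},{"x":0,"y":-3,"z":0,"yaw":0,"gripper":-1},{"x":0,"y":0,"z":2.5,"yaw":0,"gripper":-1},{"x":0,"y":0,"z":2.5,"yaw":0,"gripper":-1},{"x":0,"y":0,"z":1.5,"yaw":0,"gripper":-1},{"x":0,"y":0,"z":0,"yaw":0,"gripper":-1},{"x":0,"y":0,"z":0,"yaw":0,"gripper":-1}]' 20
```

```text
time_s: 28.3
ee_pos: [585.4, 76.9, 115.2]
ee_rot: [-180.0, 0.1, 6.6]
force: [-0.7, 0.2, -0.4]
gripper_width: 0.5
```

```bash
python3 -m inch '[{"x":0,"y":0,"z":0.4,"yaw":0,"gripper":-1},{"x":0,"y":0,"z":0.2,"yaw":0,"gripper":-1},{"x":0,"y":0,"z":0,"yaw":0,"gripper":-1}]' 20; python3 -m inch '[{"x":0,"y":0,"z":0.12,"yaw":0,"gripper":-1},{"x":0,"y":0,"z":0,"yaw":0,"gripper":-1}]' 20; python3 -m inch '[{"x":0,"y":0,"z":0.12,"yaw":0,"gripper":-1},{"x":0,"y":0,"z":0,"yaw":0,"gripper":-1}]' 20; python3 -m inch '[{"x":0,"y":0,"z":0.12,"yaw":0,"gripper":-1},{"x":0,"y":0,"z":0,"yaw":0,"gripper":-1}]' 20; python3 -m inch '[{"x":0,"y":0,"z":0.12,"yaw":0,"gripper":-1},{"x":0,"y":0,"z":0,"yaw":0,"gripper":-1}]' 20
```

```text
time_s: 28.55
ee_pos: [586.3, 76.8, 110.3]
ee_rot: [180.0, -0.1, 6.6]
force: [-0.2, 0.7, 0.3]
gripper_width: 0.5
time_s: 28.72
ee_pos: [586.2, 76.9, 109.0]
ee_rot: [180.0, -0.0, 6.6]
force: [0.4, 0.2, 0.7]
gripper_width: 0.3
time_s: 28.88
ee_pos: [586.3, 76.8, 107.6]
ee_rot: [180.0, -0.0, 6.6]
force: [0.3, 0.3, 1.5]
gripper_width: 0.6
time_s: 29.05
ee_pos: [586.5, 76.9, 107.1]
ee_rot: [180.0, -0.1, 6.6]
force: [-0.3, -0.4, 4.5]
gripper_width: 0.4
time_s: 29.22
ee_pos: [587.0, 77.0, 106.6]
ee_rot: [180.0, -0.2, 6.6]
force: [-0.2, -0.7, 7.9]
gripper_width: 0.6
```

The two contacts are 51.9 mm apart along the shaft, against 52 + d, so d ≈ 0 and the knob is home on the collar. I'll retreat to the earlier viewing pose, check once more, and hand in.

```bash
python3 -m inch '[{"x":0,"y":0,"z":-2,"yaw":0,"gripper":-1},{"x":0,"y":0,"z":-4,"yaw":0,"gripper":-1},{"x":0,"y":0,"z":-4,"yaw":0,"gripper":-1},{"x":-0.8,"y":2.5,"z":-2.8,"yaw":0,"gripper":0},{"x":-0.8,"y":2.5,"z":0,"yaw":0,"gripper":0},{"x":0,"y":0,"z":0,"yaw":0,"gripper":0},{"x":0,"y":0,"z":0,"yaw":0,"gripper":0},{"x":0,"y":0,"z":0,"yaw":0,"gripper":0}]' 20
python3 - <<'E'
from phi import *
from workcell import env
f=cams.grab_frame("wrist");g=cv2.cvtColor(f["pixels"],cv2.COLOR_RGB2GRAY)
u,v=proj(f,seat+20*n).astype(int)
m=np.zeros_like(g);m[v-45:v+45,u-45:u+45]=(g[v-45:v+45,u-45:u+45]<100)*255
x,y,w,h=cv2.boundingRect(max(cv2.findContours(m,0,2)[0],key=cv2.contourArea))
print("bbox u",x-u,x+w-u,"v",y-v,y+h-v,"(before: u -27..29, v -33..31)")
# bystanders: compare with start in the top view
T0=np.load("pics/top0.npz")["pixels"].astype(int);T1=cams.grab_frame("top")["pixels"].astype(int)
for nm,b in(("bottle",(385,222,425,255)),("jar",(352,165,388,200)),("glovebox",(118,220,170,302))):
    print(nm,np.abs(T0-T1)[b[1]:b[3],b[0]:b[2]].mean().round(1))
print(telemetry.state()["force"]);print(env.job_done())
E
```

```text
time_s: 29.88
ee_pos: [575.5, 25.7, 232.2]
ee_rot: [-180.0, 0.1, 6.6]
force: [-0.7, 0.5, -0.0]
gripper_width: 31.0
bbox u -27 28 v -34 31 (before: u -27..29, v -33..31)
bottle 2.8
jar 5.2
glovebox 2.7
[-0.17878459 -0.18315734  0.80702078]
the job is handed in; nothing more can be done
None
```

The knob is back on the D-shaft and, by my measurements, fully home against the collar. I handed the job in at about 30 s, with the arm clear and no verdict reported.

**What I did**
- **Tilt:** The tool can only yaw, so I pivoted the knob 30° in a soft grip by pressing it against the console's slope.
- **Turn:** I set the knob over the shaft and turned it to about 30°. I read the flat's angle first from the wrist camera.
- **Seating:** I re-gripped the round skirt to square the knob up, then pushed it on along the shaft.

**Last checks**
- **Depth:** Touching the knob top and the bare slope with the same fingertip edge gave 51.9 mm along the shaft. Home is 52 mm, so the gap to the collar is about 0.
- **Firmness:** The top carried about 30 N without sinking, more than twice what the snap balls need.
- **After release:** The knob stood upright by itself at about 30.4°. Its outline in the image did not change after the press.
- **Bystanders:** The top view around the bottle, jar and glove box differs from the start only slightly. I compared pixels and did not measure positions, and the jar area differed most (5.2 against about 2.8).

**What failed or disagreed**
- Rocking the knob on the mat hardly tilted it, and the first turn left it leaning about 18° on the shaft; I corrected both.
- I never felt a distinct snap.
- Before the probe, the camera and the top-contact height could not tell a depth of 0 from about 5 mm. I relied on the two-contact probe, good to roughly 0.5 mm.

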